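# Box up the mini cutters and turn the carton over for labelling

## Robot

A 7-joint arm with a two-finger parallel gripper is mounted at the origin on a cart in front of the work surface, level with it; the furniture and walls round the work are solid. World frame = base frame: x ahead of the robot, y to its left, z up, the work surface at z = 0. Lengths are in m, angles in degrees, forces in N, time in s.
With the tool pointing down it reaches from about 0.425 to 0.875 m from the base axis. Payload 4.7 kg.
Tool frame: the origin (TCP) lies between the finger pads; the fingertips stand 11 mm ahead of it and the grasp point (between the pads) lies 8 mm behind it (env.tcp_to_tips is the distance from the TCP to the fingertips, in m); z points along the fingers, y is the line along which they close (so a half turn about z gives the same grasp; the last joint's range is limited). The gripper opens to 87 mm and grips with 3 to 60 N. Pads are 19 mm wide; open, the fingers measure 117 mm over their backs; the gripper's body (75 mm by 190 mm) begins 51 mm behind the grasp point.
Start: joints at [64.349, 18.392, -4.016, 83.108, 1.295, 78.541, -3.26], TCP at [0.29, -0.582, 0.234] pointing down, gripper open.
Joint ranges: [-163.93, 163.93], [-17.29, 119.83], [-79.2, 71.16], [3.27, 140.29], [-89.18, 269.18], [5.43, 117.66], [-154.24, 154.24]. Speed limits (degrees/s): [147.25, 147.25, 180, 180, 180, 180, 180].

## Interface

Orientations are given as [roll, pitch, yaw] about the fixed x, y, z axes, in that order (R = Rz(yaw) Ry(pitch) Rx(roll)).
In Python, from cell import env, viewer gives the robot as it stands.
- The arm moves only by the tool step_arm, never from a script. Its arguments are lists of equal length, an entry for each row: "delta_pos": the shift along the tool's x, y, z in units of 0.2 m (1.0 is 0.2 m), a list of three; "rot": the turn, a rotation vector about the tool's x, y, z in units of 1.5 rad (1.0 is 1.5 rad), a list of three; "gripper": the gripper command: -1 is shut, 1 is fully open, values between are in proportion. A call has 1 to 20 rows; each row is the pose to reach, as a shift and turn from the pose commanded when the call began, along the tool's axes at that moment; what a row does not reach only later rows make up. A row lasts 1/8 s, in which the tool goes at most 62.5 mm and 10.7 degrees, less where a joint would pass 70% of its speed; a pose out of reach is approached as far as the arm can. A call with a number of a shift or a turn outside -1 to 1 is refused whole. A call with a gripper value outside its range is refused whole. The fingers move at their own pace and stop on an object; "squeeze" is the grip in N (left out, the last holds). Time passes only in rows, so rows that repeat a pose let the fingers close. It gives the time, the measured TCP pose, the force, the opening and the grip force at its end, in the units of the state.
- env.get_obs(): the state, without advancing time (a new reading comes with each control period).
- viewer.read_camera(name): name is "side" or "top" or "wrist"; returns a dict with "img" (420x560x3 uint8, red, green, blue), "fx", "fy", "cx", "cy" (pixels), "pose" (4x4, takes a point from camera to world coordinates). Camera axes: x right, y down, z forward; pixel columns grow to the right and rows downward; lengths in m; the calibration is good to about 2 mm. A picture is of the moment at which its call begins. There is no depth.
- env.sign_off(): hands the job in; it is judged then, once.
The state is a dict: "time_s": time; "qpos": joint angles; "joint_velocities": joint speeds; "effort": joint torques, N m; "tool_pos": TCP position; "tool_rot": TCP orientation; "force": force on the tool from outside, world axes, zero at the start; "wrist_torque": the same for the moment, N m; "grip_width": finger opening in m; "grasp_force": force on a finger pad.
Only numpy, scipy, OpenCV 4.12 (cv2) and the standard library are available. Lean on these libraries where they do the work, as an engineer would, in place of code of your own. Each camera call takes 0.05 s, during which the arm holds its last target. There are 200 camera calls.

## Task

Pack the mini biscuit cutters for sale: lift every cutter off its hook, put them all in the open eight-sided carton and put the lid on properly. Then turn the closed carton over, holding the lid pinched shut so that it never comes off and nothing falls out, and leave it upside down, flat and wholly on the cork mat, with its underside up for the price label. Leave the label gun, the kitchen timer and the small tin where they are.

Things in the scene. Friction and masses are not known exactly. Their poses are not given: they have to be found in the camera images.
- cutter_0_mid (a point): centre of a hexagonal steel mini biscuit cutter: open tube, 18 mm across flats, 20.8 across corners, 13 mm long, wall 1.5 mm, 30 g. Own x along the tube; flats face own +y and -y, corners point to own +z and -z. Hangs at first on one of the rack's hooks, a corner up, tube along the rack's x, hook rod 6.4 mm above its centre. Three or four are present; an absent one is None.
- cutter_1_mid (a point): centre of a hexagonal steel mini biscuit cutter: open tube, 18 mm across flats, 20.8 across corners, 13 mm long, wall 1.5 mm, 30 g. Own x along the tube; flats face own +y and -y, corners point to own +z and -z. Hangs at first on one of the rack's hooks, a corner up, tube along the rack's x, hook rod 6.4 mm above its centre. Three or four are present; an absent one is None.
- cutter_2_mid (a point): centre of a hexagonal steel mini biscuit cutter: open tube, 18 mm across flats, 20.8 across corners, 13 mm long, wall 1.5 mm, 30 g. Own x along the tube; flats face own +y and -y, corners point to own +z and -z. Hangs at first on one of the rack's hooks, a corner up, tube along the rack's x, hook rod 6.4 mm above its centre. Three or four are present; an absent one is None.
- cutter_3_mid (a point): centre of a hexagonal steel mini biscuit cutter: open tube, 18 mm across flats, 20.8 across corners, 13 mm long, wall 1.5 mm, 30 g. Own x along the tube; flats face own +y and -y, corners point to own +z and -z. Hangs at first on one of the rack's hooks, a corner up, tube along the rack's x, hook rod 6.4 mm above its centre. Three or four are present; an absent one is None.
- rack: fixed beech rack on the table: foot 90 x 310 x 12 mm, two posts and a beam (16 x 310 x 26 mm, its centre 118 mm above the table and 30 mm behind the origin, its top at 131 mm). Origin under the foot's centre. Its front, where the hooks point, is own -x.
- rack_hooks (a point): point amid the rack's four hooks at rod height (118 mm up), over the rack's origin, same axes. Hooks at own y = -105, -35, 35, 105 mm: level 4 mm steel rods along own x to x = -28 mm, then bent up, ending at x = -34 mm, tip 7 mm above the rod's axis. To come off, a cutter must be raised 5 to 13 mm (9 is good), then drawn at least 45 mm to own -x.
- carton_mid (a point): centre of the carton's body, half-way up (13 mm above its underside): open octagonal cardboard box, 54 mm across flats (flats face own +-x, +-y and the diagonals, each 22 mm wide), 26 mm high (own z, mouth at +z), wall and floor 2.5 mm, about 150 g, upright at first. White paper on the underside. Closed with its lid it is 52 mm high.
- carton: the same carton; origin at the centre of its underside, same axes. When closed, the seam between body and lid lies 26 mm from the underside; fingers that pinch the 54 mm width over two opposite flats firmly (50 N or more), centred on this seam, hold lid and body together.
- lid_mid (a point): centre of the carton's loose lid, half-way up its outer wall (13 mm above its lower edge): hollow octagonal cardboard cap, 54 mm across flats (facing own +-x, +-y, diagonals), 26 mm high (own z, closed top at +z), wall 2.5 mm, about 90 g. At first it stands top up on the table on its collar, which sticks out 4.5 mm below the edge. Closed, this point lies 26 mm above carton_mid along the carton's z.
- lid: the same lid; origin at the centre of its lower edge plane, same axes. The tapered collar below it enters the carton's mouth with about 2.5 mm play each side at its foot and 0.5 mm once seated; it fits at every eighth of a turn, flat to flat. Closed, the sides are flush to about 1 mm.
- mat_mid (a point): centre of the top of the loose square cork mat, 170 x 170 mm, 5 mm thick, 0.6 kg, flat on the table; x and y along its sides.
- mat: the same cork mat; origin at the centre of its underside, same axes.
- label_gun: grey price label gun, 179 x 93 x 46 mm, lying near the right side; leave alone. Origin under its centre.
- timer: kitchen timer with red dial, 69 mm wide, 50 mm high; leave alone. Origin under its centre.
- tin: small round metal tin, 77 mm wide, 26 mm high; leave alone. Origin under its centre.

How it is judged:
By the outcome, as a careful person would: the job done as asked, in the order asked, and still so for the second after the job is handed in, with the robot touching nothing.
Of cutter_0, cutter_1, cutter_2, cutter_3 only 3 to 4 are there at a start; the rules pass over those that are not, and their reading is None.
At some moment in a run one of mat may be knocked a few centimetres aside while the robot is not near it.
It also fails if it takes over 192 s, if anything falls off the work surface, if the arm or the gripper's body presses on something with over 40 N, if the wrist force passes 120 N, or if a joint passes its speed limit or range.

## Working session

There is one attempt and no reset: what is moved stays moved. The work goes in short steps, Python scripts to look and compute and a tool call to move; the robot and the scene stay as the last step left them, time stands still between calls to the robot, and variables do not carry over. Pictures are saved under pics/ and viewed, at most 14 in all, crops included, and the job is handed in when it is done.

Besides the shell and the picture viewer there is one more tool, called after "Call:" as name(argument=value, ...), one argument or row to a line, values as JSON. step_arm: Moves the arm, as the interface text tells. Shifts and turns lie within -1 to 1; 1 stands for 0.2 m of shift or 1.5 rad of turn. Its arguments: {"type":"object","properties":{"delta_pos":{"type":"array"},"rot":{"type":"array"},"gripper":{"type":"array"},"squeeze":{"type":"number"}},"required":["delta_pos","rot","gripper"]}

```bash
mkdir -p pics; ls
cat > h.py <<'E'
import numpy as np, cv2
from cell import env, viewer
from scipy.spatial.transform import Rotation as R
def snap(n,f):
    c=viewer.read_camera(n); cv2.imwrite('pics/'+f+'.png',c['img'][:,:,::-1]); np.savez('pics/'+f+'.npz',**c); return c
def load(f): return np.load('pics/'+f+'.npz')
def pix2w(c,u,v,z):
    P=c['pose']; d=P[:3,:3]@np.array([(u-c['cx'])/c['fx'],(v-c['cy'])/c['fy'],1]); o=P[:3,3]
    return o+d*(z-o[2])/d[2]
def w2pix(c,p):
    P=c['pose']; q=P[:3,:3].T@(np.asarray(p)-P[:3,3]); return np.array([c['fx']*q[0]/q[2]+c['cx'],c['fy']*q[1]/q[2]+c['cy']])
def st():
    o=env.get_obs(); print({k:np.round(v,3).tolist() for k,v in o.items() if k in('time_s','tool_pos','tool_rot','qpos','force','grip_width','grasp_force')}); return o
def go(p,rpy):
    "delta in tool units to reach pose"
    o=env.get_obs(); T=R.from_euler('xyz',o['tool_rot'],degrees=True); G=R.from_euler('xyz',rpy,degrees=True)
    print('dp',np.round(T.inv().apply(np.asarray(p)-o['tool_pos'])/0.2,4),'rot',np.round((T.inv()*G).as_rotvec()/1.5,4))
E
python3 - <<'E'
from h import *
st()
for n in('top','side'):
    c=snap(n,n+'0'); print(n,c['fx'],np.round(c['pose'],3).tolist())
E
```

```text
pics
{'time_s': 0.0, 'qpos': [64.348, 18.439, -4.015, 83.175, 1.295, 78.542, -3.26], 'tool_pos': [0.289, -0.581, 0.232], 'tool_rot': [-179.89, 0.006, 26.462], 'force': [-0.03, 0.167, 0.413], 'grasp_force': 0.0, 'grip_width': 0.087}
top 396.4323801472808 [[-0.025, -0.997, 0.067, 0.441], [-0.999, 0.023, -0.022, -0.037], [0.021, -0.068, -0.997, 1.448], [0.0, 0.0, 0.0, 1.0]]
side 393.3800990202706 [[-0.989, -0.078, 0.127, 0.393], [-0.148, 0.407, -0.901, 0.986], [0.019, -0.91, -0.414, 0.556], [0.0, 0.0, 0.0, 1.0]]
```

View pics/top0.png

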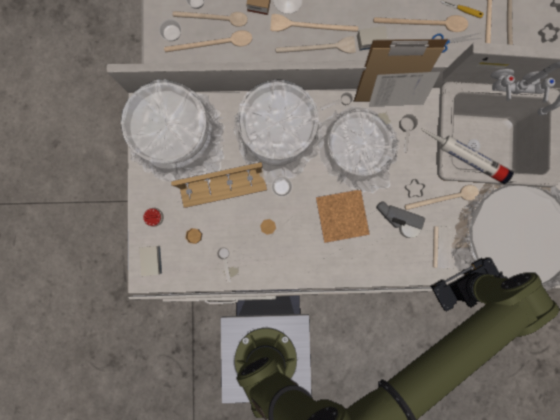

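View pics/side0.png

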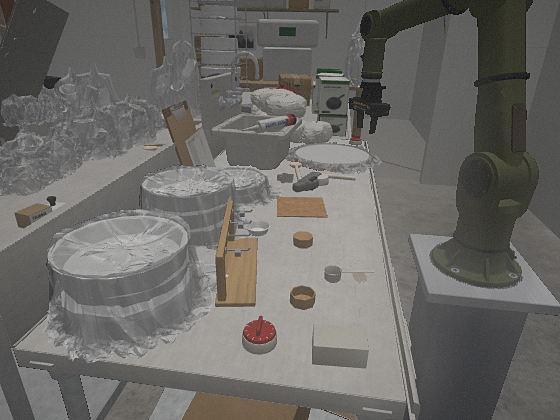

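Run:
```python
from h import *
c=load('top0'); s=load('side0')
for n,u,v,z in[('carton',194,236,.026),('lid',268,227,.03),('mat',343,216,.005),('tin',282,187,.026),('timer',153,217,.05),('rackbeamL',174,181,.131),('rackbeamR',262,167,.131),('footFL',181,206,.012),('footFR',268,191,.012)]:
    print(n,np.round(pix2w(c,u,v,z),3))
a=cv2.resize(c['img'][150:270,140:290],None,fx=5,fy=5,interpolation=cv2.INTER_CUBIC)[:600]
b=cv2.resize(s['img'][190:370,180:350],None,fx=3.3,fy=3.3,interpolation=cv2.INTER_CUBIC)
cv2.imwrite('pics/c1.png',a[:,:,::-1]);cv2.imwrite('pics/c2.png',b[:,:,::-1])
```

```text
carton [0.443 0.241 0.026]
lid [ 0.469 -0.023  0.03 ]
mat [ 0.503 -0.298  0.005]
tin [ 0.612 -0.077  0.026]
timer [0.513 0.379 0.05 ]
rackbeamL [0.627 0.285 0.131]
rackbeamR [ 0.668 -0.008  0.131]
footFL [0.552 0.29  0.012]
footFR [ 0.6   -0.026  0.012]
```

View pics/c1.png

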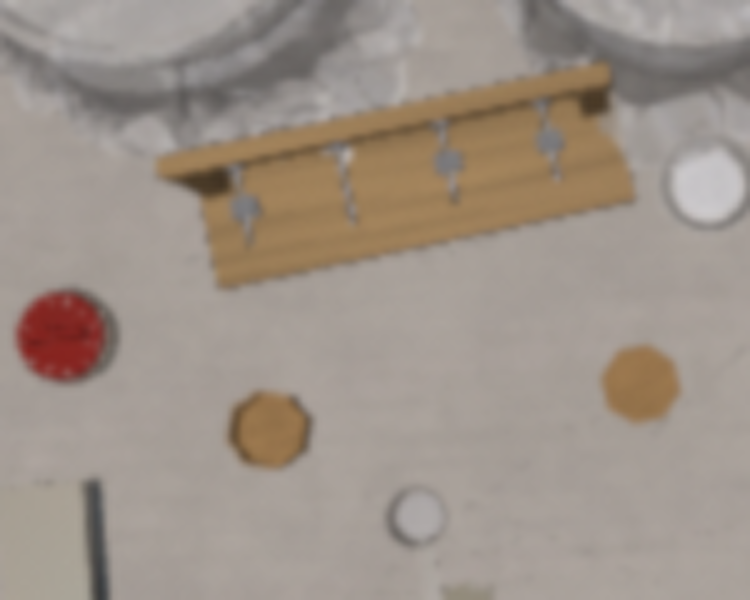

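View pics/c2.png

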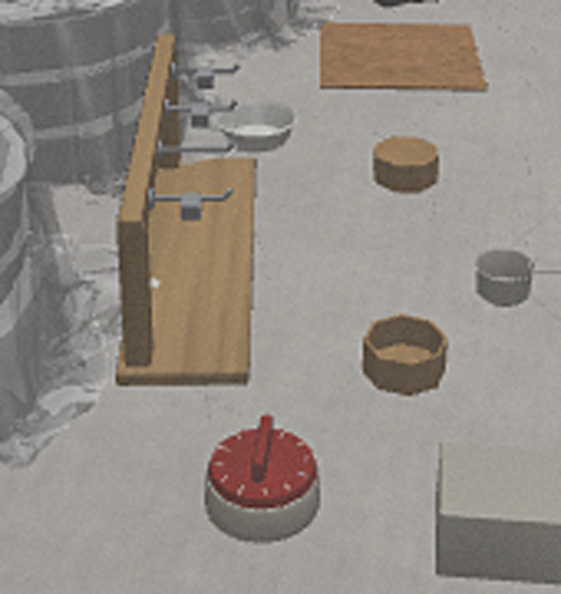

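Call:
step_arm(
  delta_pos=[
    [0.83,-0.87,-0.17],
    [0.83,-0.87,-0.17],
    [0.83,-0.87,-0.17],
    [0.83,-0.87,-0.17],
    [0.83,-0.87,-0.17],
  ],
  rot=[
    [0,0,0],
    [0,0,0],
    [0,0,0],
    [0,0,0],
    [0,0,0],
  ],
  gripper=[0.0,0,0,0,0],
  squeeze=15,
)

```text
time_s: 0.72
tool_pos: [0.3633, -0.3478, 0.2685]
tool_rot: [179.9, -0.1, 26.9]
force: [-0.7, -0.6, 0.5]
grip_width: 0.0472
grasp_force: 0.0
```

Call:
step_arm(
  delta_pos=[
    [0.83,-0.87,-0.17],
    [0.83,-0.87,-0.17],
    [0.83,-0.87,-0.17],
    [0.83,-0.87,-0.17],
    [0.83,-0.87,-0.17],
  ],
  rot=[
    [0,0,0],
    [0,0,0],
    [0,0,0],
    [0,0,0],
    [0,0,0],
  ],
  gripper=[0.0,0,0,0,0],
)

```text
time_s: 1.35
tool_pos: [0.4332, -0.1189, 0.3022]
tool_rot: [180.0, -0.1, 26.9]
force: [-0.5, -0.4, -0.4]
grip_width: 0.0436
grasp_force: 0.0
```

Call:
step_arm(
  delta_pos=[
    [0.83,-0.87,-0.17],
    [0.83,-0.87,-0.17],
    [0.83,-0.87,-0.17],
    [0.83,-0.87,-0.17],
    [0.83,-0.87,-0.17],
    [0.83,-0.87,-0.17],
    [0.83,-0.87,-0.17],
  ],
  rot=[
    [0,0,0.21],
    [0,0,0.21],
    [0,0,0.21],
    [0,0,0.21],
    [0,0,0.21],
    [0,0,0.21],
    [0,0,0.21],
  ],
  gripper=[0.0,0,0,0,0,0,0],
)

```text
time_s: 2.22
tool_pos: [0.503, 0.1044, 0.3349]
tool_rot: [179.9, 0.1, 8.2]
force: [0.6, 0.4, 1.2]
grip_width: 0.0433
grasp_force: 0.0
```

Run:
```python
from h import *
st(); c=snap('wrist','w1'); print(c['fx'],np.round(c['pose'],3).tolist())
```

```text
{'time_s': 2.225, 'qpos': [30.008, 2.048, -45.489, 91.261, 1.505, 87.378, -97.36], 'tool_pos': [0.503, 0.104, 0.335], 'tool_rot': [179.948, 0.068, 8.173], 'force': [0.569, 0.413, 1.199], 'grasp_force': 0.0, 'grip_width': 0.043}
327.55359917741265 [[0.141, -0.957, -0.255, 0.574], [-0.99, -0.136, -0.037, 0.114], [0.001, 0.258, -0.966, 0.485], [0.0, 0.0, 0.0, 1.0]]
```

View pics/w1.png

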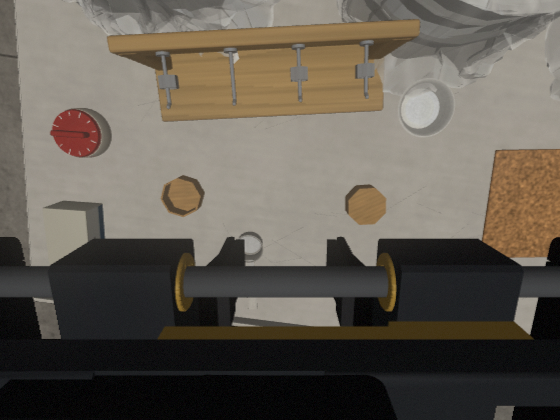

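Run:
```python
from h import *
c=load('w1')
a=cv2.resize(c['img'][40:230,140:400],None,fx=3,fy=3,interpolation=cv2.INTER_CUBIC)
cv2.imwrite('pics/c3.png',a[:,:,::-1])
# carton & lid: brown segmentation
hsv=cv2.cvtColor(c['img'],cv2.COLOR_RGB2HSV)
m=((hsv[...,0]>8)&(hsv[...,0]<22)&(hsv[...,1]>80)).astype(np.uint8)
n,l,s,ce=cv2.connectedComponentsWithStats(m)
for i in range(1,n):
    if s[i,4]>400:print(s[i],ce[i])
```

```text
[  107    19   313   102 20030] [267.40299551  67.82391413]
[ 482  149   78  109 7399] [523.43343695 202.56183268]
[ 161  176   43   41 1265] [181.6972332 195.9256917]
[ 346  185   40   40 1253] [365.40622506 204.45331205]
[174 253  21  59 667] [182.26386807 282.43478261]
[377 253  20  59 660] [388.05       282.32575758]
[ 157  321  378   19 5639] [355.77371874 331.53129988]
```

View pics/c3.png

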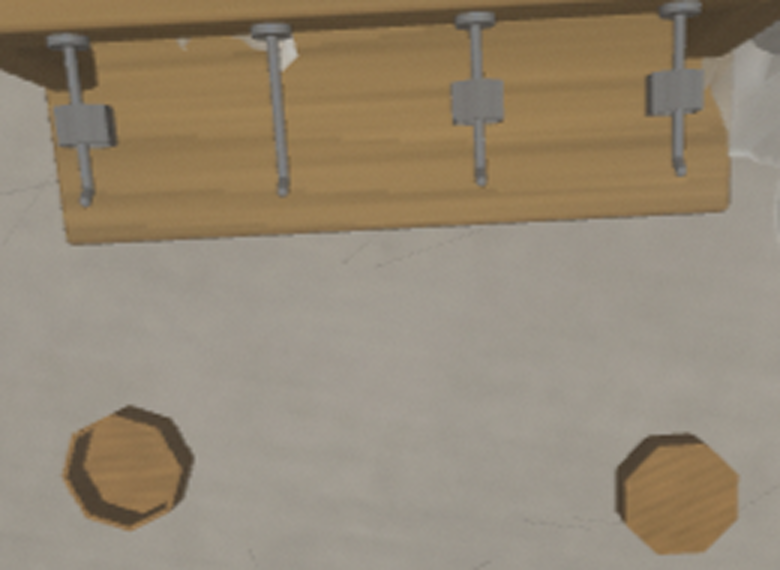

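```bash
cat >> h.py <<'E'
from scipy.optimize import minimize
def octo(x,y,yaw,z0,z1,r=.027/np.cos(np.pi/8)):
    a=np.radians(yaw)+np.pi/8+np.arange(8)*np.pi/4
    return [np.array([x+r*np.cos(t),y+r*np.sin(t),z]) for z in(z0,z1) for t in a]
def fit_prism(c,p0,z0,z1,box,fn=octo,sat=60,dbg=None):
    S=8; u0,v0,w,h=box; hsv=cv2.cvtColor(c['img'][v0:v0+h,u0:u0+w],cv2.COLOR_RGB2HSV)
    m=((hsv[...,0]>6)&(hsv[...,0]<26)&(hsv[...,1]>sat)).astype(np.float32)
    def rend(p):
        q=np.array([w2pix(c,k) for k in fn(*p,z0,z1)])-[u0,v0]
        H=cv2.convexHull(((q+.5)*S*16).astype(np.int32)); b=np.zeros((h*S,w*S),np.uint8)
        cv2.fillConvexPoly(b,H,1,shift=4); return cv2.resize(b.astype(np.float32),(w,h),interpolation=cv2.INTER_AREA)
    f=lambda d:np.abs(rend([p0[0]+d[0]*1e-3,p0[1]+d[1]*1e-3,p0[2]+d[2]])-m).sum()
    best=min((minimize(f,[0,0,y],method='Nelder-Mead',options=dict(initial_simplex=[[0,0,y],[4,0,y],[0,4,y],[0,0,y+8]])) for y in(-15,0,15)),key=lambda r:r.fun)
    d=best.x; print('fit',np.round([p0[0]+d[0]*1e-3,p0[1]+d[1]*1e-3,p0[2]+d[2]],4),'res',round(best.fun,1),'of',m.sum())
    return p0[0]+d[0]*1e-3,p0[1]+d[1]*1e-3,p0[2]+d[2]
E
python3 - <<'E'
from h import *
c=load('w1')
for k in(50,):
  fit_prism(c,(.443,.241,20),0,.026,(150,165,65,65),sat=k)
  fit_prism(c,(.469,-.023,8),0.0045,.0305,(335,175,65,65),sat=k)
t=np.array([[86,200],[283,190],[481,182],[681,170]])/3+[140,40]-[0.3,0.3]
W=np.array([pix2w(c,*p,.125) for p in t])[:,:2]
y=np.array([105,35,-35,-105])/1000; own=np.c_[np.full(4,-.033),y]
# rigid fit
mu,mo=W.mean(0),own.mean(0); U,_,Vt=np.linalg.svd((own-mo).T@(W-mu)); Rm=(U@Vt).T; o=mu-Rm@mo
print('rack',o,np.degrees(np.arctan2(Rm[1,0],Rm[0,0]))); print((W-o-(Rm@own.T).T).round(4))
for p in([84,126],[478,102],[676,93]):
    p=np.array(p)/3+[140,40]-.3; w=pix2w(c,*p,.116)[:2]; print(w, (Rm.T@(w-o)).round(4))
E
```

```text
fit [  0.4456   0.2483 -10.4065] res 36.7 of 1340.0
fit [ 0.4714 -0.0195  9.3298] res 30.5 of 1330.0
rack [0.62191494 0.14083951] 10.786940706945698
[[ 0.0003 -0.001 ]
 [ 0.0002 -0.0003]
 [-0.0005  0.0004]
 [ 0.0001  0.0009]]
[0.59493033 0.24177531] [-0.0076  0.1042]
[0.62229598 0.10547246] [-0.0062 -0.0348]
[0.63495609 0.03734326] [-0.0066 -0.1041]
```

Run:
```python
from h import *
c=load('top0'); s=load('side0'); w=load('w1')
def tri(A):
    M=np.zeros((3,3));b=np.zeros(3)
    for c,u,v in A:
        P=c['pose'];d=P[:3,:3]@[(u-c['cx'])/c['fx'],(v-c['cy'])/c['fy'],1];d/=np.linalg.norm(d);Q=np.eye(3)-np.outer(d,d);M+=Q;b+=Q@P[:3,3]
    return np.linalg.solve(M,b)
for n,tp,sp in(('pot1',(166,122),(120,245)),('pot2',(278,120),(188,190))):
    p=tri([(c,*tp),(s,*sp)]); print(n,p.round(3)); print('front edge',pix2w(c,tp[0],tp[1]+42,p[2]).round(3))
for p in([68,243],[728,212]):
    print(pix2w(w,p[0]/3+139.7,p[1]/3+39.7,.012))
go([.595-.0,.2418,.20],[180,0,10.8])
```

```text
pot1 [0.828 0.309 0.142]
front edge [0.683 0.308 0.142]
pot2 [ 0.827 -0.066  0.126]
front edge [ 0.684 -0.063  0.126]
[0.54859805 0.28276434 0.012     ]
[ 0.60537462 -0.01830727  0.012     ]
dp [ 0.5536 -0.6133  0.6742] rot [ 0.0005  0.0006 -0.0304]
```

Call:
step_arm(
  delta_pos=[
    [0.554,-0.613,0.674],
    [0.554,-0.613,0.674],
    [0.554,-0.613,0.674],
    [0.554,-0.613,0.674],
    [0.554,-0.613,0.674],
    [0.554,-0.613,0.674],
  ],
  rot=[
    [0,0,-0.03],
    [0,0,-0.03],
    [0,0,-0.03],
    [0,0,-0.03],
    [0,0,-0.03],
    [0,0,-0.03],
  ],
  gripper=[-0.15,-0.15,-0.15,-0.15,-0.15,-0.15],
)

```text
time_s: 3.02
tool_pos: [0.595, 0.2431, 0.2015]
tool_rot: [179.9, -0.0, 10.9]
force: [-0.1, -0.4, 0.2]
grip_width: 0.0372
grasp_force: 0.0
```

Run:
```python
from h import *
st(); go([.595,.2418,.1176],[180,0,10.8])
c=snap('wrist','w2')
cv2.imwrite('pics/c4.png',cv2.resize(c['img'][100:400,100:460],None,fx=2,fy=2)[:,:,::-1])
```

```text
{'time_s': 3.025, 'qpos': [11.671, 25.405, -48.249, 85.467, 19.209, 77.674, -117.049], 'tool_pos': [0.595, 0.243, 0.201], 'tool_rot': [179.928, -0.042, 10.872], 'force': [-0.134, -0.415, 0.18], 'grasp_force': 0.0, 'grip_width': 0.037}
dp [-0.0016  0.0056  0.4195] rot [ 0.0008 -0.0005  0.0008]
```

View pics/c4.png

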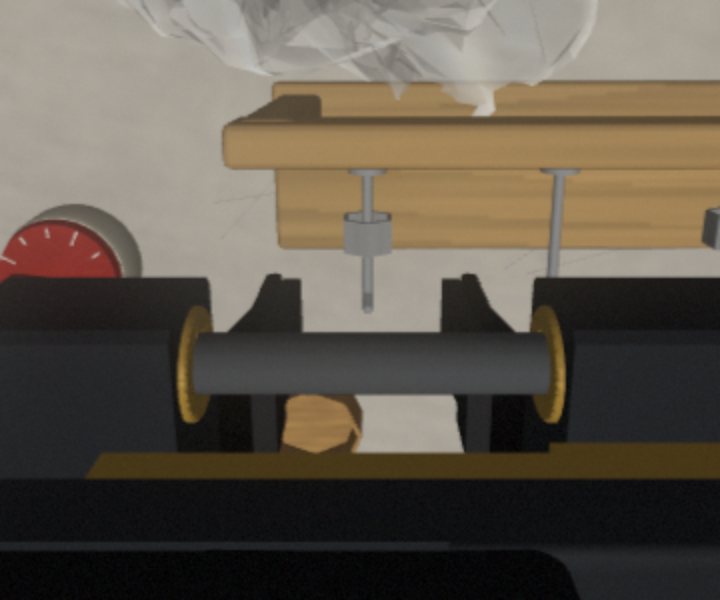

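Run:
```python
from h import *
c=load('w2'); o=np.array([.6219,.1408]);Rm=R.from_euler('z',10.8,degrees=True).as_matrix()[:2,:2]
for u,v,z in((367,218,.119),(367,252,.113),(367,235,.116)):
    w=pix2w(c,u/2+99.75,v/2+99.75,z)[:2]; print(w,(Rm.T@(w-o)).round(4))
```

```text
[0.60303757 0.24483233] [0.001  0.1057]
[0.58820078 0.24205619] [-0.0141  0.1058]
[0.59574769 0.24346855] [-0.0065  0.1058]
```

Call:
step_arm(
  delta_pos=[
    [0,0.004,0.2],
    [0,0.004,0.42],
    [0,0.004,0.42],
    [0,0.004,0.42],
  ],
  rot=[
    [0,0,0],
    [0,0,0],
    [0,0,0],
    [0,0,0],
  ],
  gripper=[-0.15,-0.15,-0.15,-0.15],
)

```text
time_s: 3.58
tool_pos: [0.5959, 0.2438, 0.1193]
tool_rot: [-180.0, -0.2, 10.9]
force: [0.7, 1.2, 0.7]
grip_width: 0.0369
grasp_force: 0.0
```

Call:
step_arm(
  delta_pos=[
    [0,0,0],
    [0,0,0],
    [0,0,0],
    [0,0,0],
    [0,0,0],
    [0,0,0],
  ],
  rot=[
    [0,0,0],
    [0,0,0],
    [0,0,0],
    [0,0,0],
    [0,0,0],
    [0,0,0],
  ],
  gripper=[-1,-1,-1,-1,-1,-1],
  squeeze=15,
)

```text
time_s: 4.32
tool_pos: [0.5951, 0.2442, 0.1175]
tool_rot: [-180.0, -0.1, 11.0]
force: [0.7, -0.0, 6.0]
grip_width: 0.0175
grasp_force: 15.0
```

Call:
step_arm(
  delta_pos=[
    [0,0,-0.025],
    [0,0,-0.045],
    [0,0,-0.045],
    [-0.1,0,-0.045],
    [-0.2,0,-0.045],
    [-0.3,0,-0.045],
    [-0.33,0,-0.045],
    [-0.33,0,-0.045],
  ],
  rot=[
    [0,0,0],
    [0,0,0],
    [0,0,0],
    [0,0,0],
    [0,0,0],
    [0,0,0],
    [0,0,0],
    [0,0,0],
  ],
  gripper=[-1,-1,-1,-1,-1,-1,-1,-1],
)

```text
time_s: 5.32
tool_pos: [0.5301, 0.2312, 0.1258]
tool_rot: [180.0, -0.0, 11.0]
force: [-0.1, -0.3, 0.1]
grip_width: 0.0176
grasp_force: 15.0
```

Run:
```python
from h import *
go([.4594,.2458,.126],[180,0,-10.4])
```

```text
dp [-0.3333 -0.1389 -0.0012] rot [ 2.000e-04 -4.000e-04  2.488e-01]
```

Call:
step_arm(
  delta_pos=[
    [-0.333,-0.139,0],
    [-0.333,-0.139,0],
    [-0.333,-0.139,0],
    [-0.333,-0.139,0.2],
    [-0.333,-0.139,0.36],
    [-0.333,-0.139,0.425],
    [-0.333,-0.139,0.425],
    [-0.333,-0.139,0.425],
  ],
  rot=[
    [0,0,0.249],
    [0,0,0.249],
    [0,0,0.249],
    [0,0,0.249],
    [0,0,0.249],
    [0,0,0.249],
    [0,0,0.249],
    [0,0,0.249],
  ],
  gripper=[-1,-1,-1,-1,-1,-1,-1,-1],
)

```text
time_s: 6.32
tool_pos: [0.4604, 0.2466, 0.0419]
tool_rot: [-179.9, -0.1, -10.4]
force: [-0.3, -0.5, -0.5]
grip_width: 0.0178
grasp_force: 15.0
```

Call:
step_arm(
  delta_pos=[
    [0,0,0],
    [0,0,0],
    [0,0,0],
    [0,0,-0.1],
    [0,0,-0.6],
    [0,0,-0.8],
    [0,0,-0.8],
    [0,0,-0.8],
  ],
  rot=[
    [0,0,0],
    [0,0,0],
    [0,0,0],
    [0,0,0],
    [0,0,0],
    [0,0,0],
    [0,0,0],
    [0,0,0],
  ],
  gripper=[-0.15,-0.15,-0.15,-0.15,-0.15,-0.15,-0.15,-0.15],
)

```text
time_s: 7.32
tool_pos: [0.4598, 0.2462, 0.2022]
tool_rot: [-180.0, -0.2, -10.4]
force: [0.2, 0.3, -0.5]
grip_width: 0.0369
grasp_force: 0.0
```

Run:
```python
from h import *
st(); go([.6223,.1054,.2],[180,0,10.8])
c=snap('side','s2');cv2.imwrite('pics/c5.png',cv2.resize(c['img'][180:340,200:370],None,fx=3,fy=3)[:,:,::-1])
```

```text
{'time_s': 7.325, 'qpos': [16.935, 7.85, -51.394, 102.406, 6.522, 72.641, -136.547], 'tool_pos': [0.46, 0.246, 0.202], 'tool_rot': [-179.97, -0.168, -10.414], 'force': [0.181, 0.345, -0.517], 'grasp_force': 0.0, 'grip_width': 0.037}
dp [0.9266 0.5457 0.0134] rot [ 0.     -0.002  -0.2468]
```

View pics/c5.png

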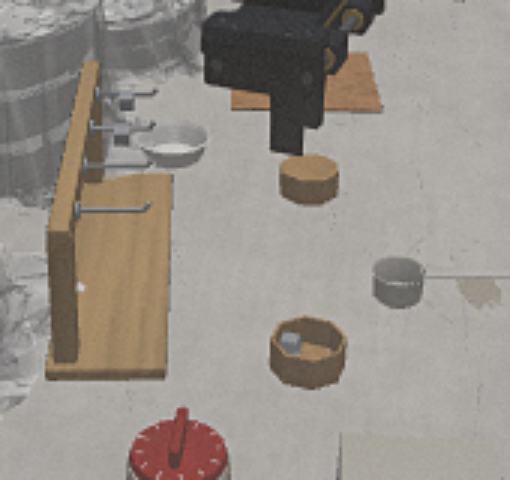

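Call:
step_arm(
  delta_pos=[
    [0.926,0.54,0.013],
    [0.926,0.54,0.013],
    [0.926,0.54,0.013],
    [0.926,0.54,0.013],
    [0.926,0.54,0.013],
    [0.926,0.54,0.013],
    [0.926,0.54,0.2],
    [0.926,0.54,0.423],
    [0.926,0.54,0.423],
    [0.926,0.54,0.423],
  ],
  rot=[
    [0,0,-0.247],
    [0,0,-0.247],
    [0,0,-0.247],
    [0,0,-0.247],
    [0,0,-0.247],
    [0,0,-0.247],
    [0,0,-0.247],
    [0,0,-0.247],
    [0,0,-0.247],
    [0,0,-0.247],
  ],
  gripper=[-0.15,-0.15,-0.15,-0.15,-0.15,-0.15,-0.15,-0.15,-0.15,-0.15],
)

```text
time_s: 8.62
tool_pos: [0.622, 0.1077, 0.1178]
tool_rot: [-180.0, -0.1, 10.9]
force: [0.8, 0.0, 0.9]
grip_width: 0.0368
grasp_force: 0.0
```

Call:
step_arm(
  delta_pos=[
    [0,0,0],
    [0,0,0],
    [0,0,0],
    [0,0,0],
    [0,0,0],
    [0,0,0],
  ],
  rot=[
    [0,0,0],
    [0,0,0],
    [0,0,0],
    [0,0,0],
    [0,0,0],
    [0,0,0],
  ],
  gripper=[-1,-1,-1,-1,-1,-1],
)

```text
time_s: 9.38
tool_pos: [0.6224, 0.1064, 0.1169]
tool_rot: [180.0, -0.1, 10.8]
force: [-0.9, -0.2, 5.7]
grip_width: 0.0176
grasp_force: 15.0
```

Call:
step_arm(
  delta_pos=[
    [0,0,-0.025],
    [0,0,-0.045],
    [0,0,-0.045],
    [-0.1,0,-0.045],
    [-0.2,0,-0.045],
    [-0.3,0,-0.045],
    [-0.33,0,-0.045],
    [-0.33,0,-0.045],
  ],
  rot=[
    [0,0,0],
    [0,0,0],
    [0,0,0],
    [0,0,0],
    [0,0,0],
    [0,0,0],
    [0,0,0],
    [0,0,0],
  ],
  gripper=[-1,-1,-1,-1,-1,-1,-1,-1],
)

```text
time_s: 10.38
tool_pos: [0.5572, 0.0937, 0.1252]
tool_rot: [180.0, -0.0, 10.8]
force: [-0.6, -0.4, -0.9]
grip_width: 0.0175
grasp_force: 15.0
```

Run:
```python
from h import *
st(); go([.4318,.2508,.126],[180,0,-10.4])
```

```text
{'time_s': 10.375, 'qpos': [27.905, 18.463, -46.882, 101.751, 14.682, 66.081, -102.717], 'tool_pos': [0.557, 0.094, 0.125], 'tool_rot': [179.972, -0.029, 10.805], 'force': [-0.583, -0.42, -0.948], 'grasp_force': 15.0, 'grip_width': 0.017}
dp [-0.4688 -0.8891 -0.0045] rot [ 0.0003 -0.0004  0.2467]
```

Call:
step_arm(
  delta_pos=[
    [-0.469,-0.889,0],
    [-0.469,-0.889,0],
    [-0.469,-0.889,0],
    [-0.469,-0.889,0],
    [-0.469,-0.889,0],
    [-0.469,-0.889,0.2],
    [-0.469,-0.889,0.36],
    [-0.469,-0.889,0.42],
    [-0.469,-0.889,0.42],
    [-0.469,-0.889,0.42],
  ],
  rot=[
    [0,0,0.247],
    [0,0,0.247],
    [0,0,0.247],
    [0,0,0.247],
    [0,0,0.247],
    [0,0,0.247],
    [0,0,0.247],
    [0,0,0.247],
    [0,0,0.247],
    [0,0,0.247],
  ],
  gripper=[-1,-1,-1,-1,-1,-1,-1,-1,-1,-1],
)

```text
time_s: 11.62
tool_pos: [0.4328, 0.2512, 0.0423]
tool_rot: [-179.9, -0.1, -10.5]
force: [-0.2, 0.4, -0.3]
grip_width: 0.0181
grasp_force: 15.0
```

Call:
step_arm(
  delta_pos=[
    [0,0,0],
    [0,0,0],
    [0,0,0],
    [0,0,-0.1],
    [0,0,-0.6],
    [0,0,-0.8],
    [0,0,-0.8],
    [0,0,-0.8],
  ],
  rot=[
    [0,0,0],
    [0,0,0],
    [0,0,0],
    [0,0,0],
    [0,0,0],
    [0,0,0],
    [0,0,0],
    [0,0,0],
  ],
  gripper=[-0.15,-0.15,-0.15,-0.15,-0.15,-0.15,-0.15,-0.15],
)

```text
time_s: 12.62
tool_pos: [0.4321, 0.2512, 0.2025]
tool_rot: [-180.0, -0.2, -10.4]
force: [0.2, -0.1, -1.5]
grip_width: 0.0372
grasp_force: 0.0
```

Run:
```python
from h import *
st(); go([.635,.038,.2],[180,0,10.8])
```

```text
{'time_s': 12.625, 'qpos': [18.341, 4.249, -53.117, 105.082, 3.672, 72.257, -136.227], 'tool_pos': [0.432, 0.251, 0.203], 'tool_rot': [-179.97, -0.17, -10.415], 'force': [0.218, -0.102, -1.457], 'grasp_force': 0.0, 'grip_width': 0.037}
dp [1.1907 0.8652 0.0157] rot [ 0.     -0.002  -0.2468]
```

Call:
step_arm(
  delta_pos=[
    [0.6,0.43,0],
    [0.6,0.43,0],
    [0.6,0.43,0],
  ],
  rot=[
    [0,0,0],
    [0,0,0],
    [0,0,0],
  ],
  gripper=[-0.15,-0.15,-0.15],
)

```text
time_s: 13.0
tool_pos: [0.535, 0.14, 0.1983]
tool_rot: [179.9, 0.2, -10.7]
force: [-0.5, 0.6, 0.6]
grip_width: 0.0372
grasp_force: 0.0
```

Call:
step_arm(
  delta_pos=[
    [0.59,0.435,0],
    [0.59,0.435,0],
    [0.59,0.435,0],
    [0.59,0.435,0],
    [0.59,0.435,0],
    [0.59,0.435,0.2],
    [0.59,0.435,0.425],
    [0.59,0.435,0.425],
    [0.59,0.435,0.425],
  ],
  rot=[
    [0,0,-0.247],
    [0,0,-0.247],
    [0,0,-0.247],
    [0,0,-0.247],
    [0,0,-0.247],
    [0,0,-0.247],
    [0,0,-0.247],
    [0,0,-0.247],
    [0,0,-0.247],
  ],
  gripper=[-0.15,-0.15,-0.15,-0.15,-0.15,-0.15,-0.15,-0.15,-0.15],
)

```text
time_s: 14.12
tool_pos: [0.6347, 0.0395, 0.1182]
tool_rot: [180.0, -0.1, 10.9]
force: [-0.1, 0.4, 1.0]
grip_width: 0.0373
grasp_force: 0.0
```

Call:
step_arm(
  delta_pos=[
    [0,0,0],
    [0,0,0],
    [0,0,0],
    [0,0,0],
    [0,0,0],
    [0,0,0],
  ],
  rot=[
    [0,0,0],
    [0,0,0],
    [0,0,0],
    [0,0,0],
    [0,0,0],
    [0,0,0],
  ],
  gripper=[-1,-1,-1,-1,-1,-1],
)

```text
time_s: 14.88
tool_pos: [0.6349, 0.0379, 0.117]
tool_rot: [180.0, -0.1, 10.8]
force: [-0.8, 0.1, 5.6]
grip_width: 0.0177
grasp_force: 15.0
```

Call:
step_arm(
  delta_pos=[
    [0,0,-0.025],
    [0,0,-0.045],
    [0,0,-0.045],
    [-0.1,0,-0.045],
    [-0.2,0,-0.045],
    [-0.3,0,-0.045],
    [-0.33,0,-0.045],
    [-0.33,0,-0.045],
  ],
  rot=[
    [0,0,0],
    [0,0,0],
    [0,0,0],
    [0,0,0],
    [0,0,0],
    [0,0,0],
    [0,0,0],
    [0,0,0],
  ],
  gripper=[-1,-1,-1,-1,-1,-1,-1,-1],
)

```text
time_s: 15.88
tool_pos: [0.5697, 0.0252, 0.1252]
tool_rot: [180.0, -0.0, 10.8]
force: [0.3, 0.2, 0.2]
grip_width: 0.0176
grasp_force: 15.0
```

Run:
```python
from h import *
st(); go([.4456,.2483,.126],[180,0,-10.4])
c=snap('side','s3');cv2.imwrite('pics/c6.png',cv2.resize(c['img'][180:340,200:370],None,fx=3,fy=3)[:,:,::-1])
```

```text
{'time_s': 15.875, 'qpos': [33.708, 18.857, -45.69, 101.057, 14.668, 66.204, -95.626], 'tool_pos': [0.57, 0.025, 0.125], 'tool_rot': [179.975, -0.028, 10.798], 'force': [0.326, 0.192, 0.203], 'grasp_force': 15.0, 'grip_width': 0.018}
dp [-0.4006 -1.212  -0.0045] rot [ 2.000e-04 -4.000e-04  2.467e-01]
```

View pics/c6.png

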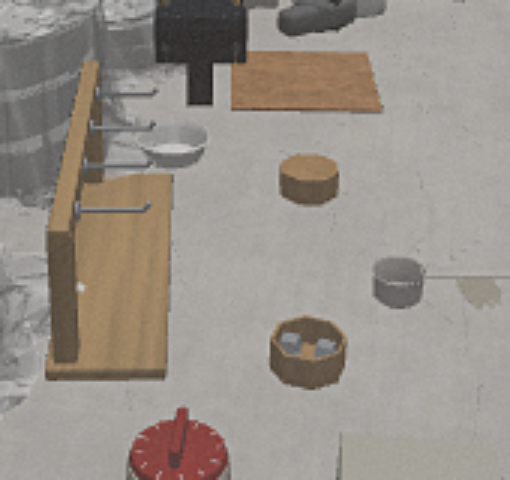

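Both cutters sit side by side in the carton with a gap between; all hooks are empty. Third one goes to the gap.

Call:
step_arm(
  delta_pos=[
    [-0.2,-0.6,0],
    [-0.2,-0.6,0],
    [-0.2,-0.6,0],
  ],
  rot=[
    [0,0,0],
    [0,0,0],
    [0,0,0],
  ],
  gripper=[-1,-1,-1],
)

```text
time_s: 16.3
tool_pos: [0.5056, 0.1419, 0.1257]
tool_rot: [-179.9, -0.0, 11.4]
force: [0.6, -0.2, -0.5]
grip_width: 0.0176
grasp_force: 15.0
```

Call:
step_arm(
  delta_pos=[
    [-0.2,-0.612,0],
    [-0.2,-0.612,0],
    [-0.2,-0.612,0],
    [-0.2,-0.612,0],
    [-0.2,-0.612,0.2],
    [-0.2,-0.612,0.36],
    [-0.2,-0.612,0.42],
    [-0.2,-0.612,0.42],
    [-0.2,-0.612,0.42],
  ],
  rot=[
    [0,0,0.247],
    [0,0,0.247],
    [0,0,0.247],
    [0,0,0.247],
    [0,0,0.247],
    [0,0,0.247],
    [0,0,0.247],
    [0,0,0.247],
    [0,0,0.247],
  ],
  gripper=[-1,-1,-1,-1,-1,-1,-1,-1,-1],
)

```text
time_s: 17.42
tool_pos: [0.4467, 0.2487, 0.0423]
tool_rot: [-179.9, -0.1, -10.4]
force: [0.5, -0.1, 0.6]
grip_width: 0.0178
grasp_force: 15.0
```

Call:
step_arm(
  delta_pos=[
    [0,0,0],
    [0,0,0],
    [0,0,0],
    [0,0,-0.1],
    [0,0,-0.3],
    [0,0,-0.3],
    [0,0,-0.3],
  ],
  rot=[
    [0,0,0],
    [0,0,0],
    [0,0,0],
    [0,0,0],
    [0,0,0],
    [0,0,0],
    [0,0,0],
  ],
  gripper=[-0.15,-0.15,-0.15,1,1,1,1],
)

```text
time_s: 18.3
tool_pos: [0.4456, 0.2483, 0.1016]
tool_rot: [180.0, -0.1, -10.4]
force: [0.1, -1.4, 0.7]
grip_width: 0.0694
grasp_force: 0.0
```

Run:
```python
from h import *
st(); 
c=snap('side','s4');c=c['img'];w=snap('wrist','w4')['img']
a=cv2.resize(c[260:320,270:330],(480,480),interpolation=2);cv2.imwrite('pics/c7.png',a[:,:,::-1])
go([.4456,.2483,.03],[180,0,-10.4])
```

```text
{'time_s': 18.3, 'qpos': [15.051, 13.516, -51.773, 110.351, 12.098, 61.698, -142.153], 'tool_pos': [0.446, 0.248, 0.102], 'tool_rot': [179.985, -0.061, -10.419], 'force': [0.072, -1.433, 0.68], 'grasp_force': 0.0, 'grip_width': 0.069}
dp [ 0.0036 -0.0023  0.3529] rot [ 0.0006  0.0006 -0.0002]
```

View pics/c7.png

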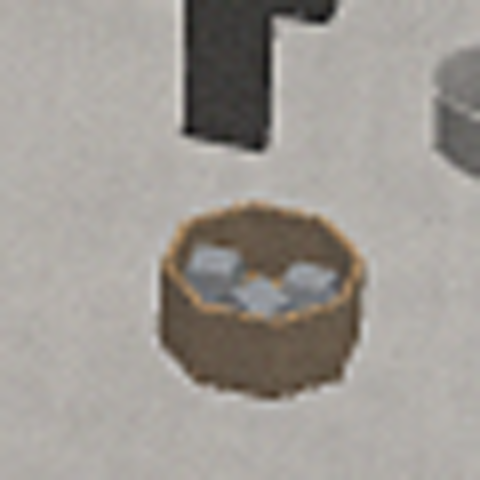

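Call:
step_arm(
  delta_pos=[
    [0,0,0.2],
    [0,0,0.405],
    [0,0,0.405],
    [0,0,0.405],
    [0,0,0.405],
    [0,0,0.405],
    [0,0,0.405],
    [0,0,0.405],
  ],
  rot=[
    [0,0,0],
    [0,0,0],
    [0,0,0],
    [0,0,0],
    [0,0,0],
    [0,0,0],
    [0,0,0],
    [0,0,0],
  ],
  gripper=[1,1,1,1,-1,-1,-1,-1],
  squeeze=8,
)

```text
time_s: 19.4
tool_pos: [0.4456, 0.2485, 0.0204]
tool_rot: [-180.0, -0.0, -10.4]
force: [-0.2, 0.2, -0.2]
grip_width: 0.0547
grasp_force: 0.0
```

Run:
```python
from h import *
st()
```

```text
{'time_s': 19.4, 'qpos': [10.932, 20.9, -48.528, 113.987, 19.469, 53.426, -147.957], 'tool_pos': [0.446, 0.248, 0.02], 'tool_rot': [-180.0, -0.03, -10.413], 'force': [-0.24, 0.22, -0.212], 'grasp_force': 0.013, 'grip_width': 0.055}
```

Call:
step_arm(
  delta_pos=[
    [0,0,0],
    [0,0,0],
    [0,0,0],
  ],
  rot=[
    [0,0,0],
    [0,0,0],
    [0,0,0],
  ],
  gripper=[-1,-1,-1],
)

```text
time_s: 19.77
tool_pos: [0.4456, 0.2485, 0.0204]
tool_rot: [180.0, -0.0, -10.4]
force: [-0.7, -0.6, 3.5]
grip_width: 0.0542
grasp_force: 8.0
```

Call:
step_arm(
  delta_pos=[
    [0,0,0],
    [0,0,0],
    [0,0,0],
    [0,0,-0.15],
    [0,0,-0.25],
    [0,0,-0.25],
    [0,0,-0.25],
    [0,0,-0.25],
    [0,0,-0.25],
  ],
  rot=[
    [0,0,0],
    [0,0,0],
    [0,0,0],
    [0,0,0],
    [0,0,-0.2],
    [0,0,-0.5],
    [0,0,-0.5],
    [0,0,-0.5],
    [0,0,-0.5],
  ],
  gripper=[0.7,0.7,0.7,0.7,0.7,0.7,0.7,0.7,0.7],
)

```text
time_s: 20.9
tool_pos: [0.4453, 0.2484, 0.07]
tool_rot: [-180.0, 0.0, 32.4]
force: [-0.5, -0.5, -0.0]
grip_width: 0.0739
grasp_force: 0.0
```

Call:
step_arm(
  delta_pos=[
    [0,0,0],
    [0,0,0],
    [0,0,0],
    [0,0,0],
    [0,0,0.15],
    [0,0,0.25],
    [0,0,0.25],
    [0,0,0.25],
  ],
  rot=[
    [0,0,-0.2],
    [0,0,-0.547],
    [0,0,-0.547],
    [0,0,-0.547],
    [0,0,-0.547],
    [0,0,-0.547],
    [0,0,-0.547],
    [0,0,-0.547],
  ],
  gripper=[0.7,0.7,0.7,0.7,0.7,0.7,0.7,0.7],
)

```text
time_s: 21.9
tool_pos: [0.4457, 0.249, 0.0207]
tool_rot: [180.0, -0.0, 79.5]
force: [-0.2, 0.8, -0.1]
grip_width: 0.074
grasp_force: 0.0
```

Call:
step_arm(
  delta_pos=[
    [0,0,0],
    [0,0,0],
    [0,0,0],
    [0,0,0],
    [0,0,0],
    [0,0,0],
  ],
  rot=[
    [0,0,0],
    [0,0,0],
    [0,0,0],
    [0,0,0],
    [0,0,0],
    [0,0,0],
  ],
  gripper=[-1,-1,-1,-1,-1,-1],
)

```text
time_s: 22.65
tool_pos: [0.4453, 0.2487, 0.0205]
tool_rot: [-180.0, 0.0, 79.6]
force: [-2.2, -0.9, 5.2]
grip_width: 0.0538
grasp_force: 8.0
```

Run:
```python
from h import *
st()
```

```text
{'time_s': 22.65, 'qpos': [22.729, 28.139, -63.861, 113.683, 30.312, 57.025, -66.26], 'tool_pos': [0.445, 0.249, 0.02], 'tool_rot': [-179.993, 0.011, 79.572], 'force': [-2.162, -0.921, 5.152], 'grasp_force': 8.001, 'grip_width': 0.054}
```

Call:
step_arm(
  delta_pos=[
    [0,0,0],
    [0,0,0],
    [0,0,0],
    [0,0,-0.2],
    [0,0,-0.35],
    [0,0,-0.35],
  ],
  rot=[
    [0,0,0],
    [0,0,0],
    [0,0,0],
    [0,0,0],
    [0,0,0],
    [0,0,0],
  ],
  gripper=[0.7,0.7,0.7,0.7,0.7,0.7],
)

```text
time_s: 23.4
tool_pos: [0.447, 0.2492, 0.092]
tool_rot: [179.8, -0.1, 79.5]
force: [0.2, -0.3, -0.1]
grip_width: 0.074
grasp_force: 0.0
```

Run:
```python
from h import *
st(); go([.4714,-.0195,.09],[180,0,99.3])
```

```text
{'time_s': 23.4, 'qpos': [28.758, 22.386, -70.061, 110.5, 23.732, 63.354, -61.342], 'tool_pos': [0.447, 0.249, 0.092], 'tool_rot': [179.781, -0.1, 79.549], 'force': [0.235, -0.31, -0.066], 'grasp_force': 0.0, 'grip_width': 0.074}
dp [-1.2993  0.3639  0.0091] rot [ 0.0027 -0.0007 -0.2298]
```

Call:
step_arm(
  delta_pos=[
    [-0.648,0.185,0],
    [-0.648,0.185,0],
    [-0.648,0.185,0],
  ],
  rot=[
    [0,0,0],
    [0,0,0],
    [0,0,0],
  ],
  gripper=[0.7,0.7,0.7],
)

```text
time_s: 23.78
tool_pos: [0.4584, 0.108, 0.0886]
tool_rot: [-179.9, 0.2, 79.0]
force: [0.1, 1.0, 0.0]
grip_width: 0.0743
grasp_force: 0.0
```

Call:
step_arm(
  delta_pos=[
    [-0.648,0.185,0],
    [-0.648,0.185,0],
    [-0.648,0.185,0],
    [-0.648,0.185,0],
    [-0.648,0.185,0],
  ],
  rot=[
    [0,0,-0.23],
    [0,0,-0.23],
    [0,0,-0.23],
    [0,0,-0.23],
    [0,0,-0.23],
  ],
  gripper=[0.7,0.7,0.7,0.7,0.7],
)

```text
time_s: 24.4
tool_pos: [0.4709, -0.018, 0.0898]
tool_rot: [-180.0, -0.1, 99.4]
force: [-1.3, -0.7, -0.3]
grip_width: 0.074
grasp_force: 0.0
```

Run:
```python
from h import *
st(); go([.4714,-.0195,.018],[180,0,99.3]); c=snap('wrist','w5')
try: fit_prism(c,(.4714,-.0195,9.3),0.0045,.0305,(100,100,360,300),sat=50)
except Exception as e: print(e)
print([np.round(w2pix(c,p)) for p in octo(.4714,-.0195,9.3,.0045,.0305)[8::2]])
```

```text
{'time_s': 24.4, 'qpos': [68.239, 17.492, -75.897, 115.566, 19.304, 61.476, -7.077], 'tool_pos': [0.471, -0.018, 0.09], 'tool_rot': [-179.983, -0.064, 99.428], 'force': [-1.315, -0.659, -0.289], 'grasp_force': 0.0, 'grip_width': 0.074}
dp [-0.008   0.0013  0.359 ] rot [-0.0002 -0.0007  0.0015]
fit [ 0.4716 -0.0197 11.6234] res 6348.3 of 11785.0
[array([325., 213.]), array([267., 189.]), array([245., 244.]), array([300., 265.])]
```

Call:
step_arm(
  delta_pos=[
    [0,0,0.2],
    [0,0,0.359],
    [0,0,0.359],
    [0,0,0.359],
    [0,0,0.359],
    [0,0,0.359],
    [0,0,0.359],
    [0,0,0.359],
    [0,0,0.359],
  ],
  rot=[
    [0,0,0],
    [0,0,0],
    [0,0,0],
    [0,0,0],
    [0,0,0],
    [0,0,0],
    [0,0,0],
    [0,0,0],
    [0,0,0],
  ],
  gripper=[0.7,0.7,0.7,-1,-1,-1,-1,-1,-1],
)

```text
time_s: 25.58
tool_pos: [0.4721, -0.02, 0.0192]
tool_rot: [179.9, 0.0, 99.3]
force: [-0.4, 0.1, 6.0]
grip_width: 0.0544
grasp_force: 7.9
```

Call:
step_arm(
  delta_pos=[
    [0,0,0],
    [0,0,0],
    [0,0,0],
    [0,0,-0.15],
    [0,0,-0.25],
    [0,0,-0.25],
    [0,0,-0.25],
    [0,0,-0.25],
    [0,0,-0.25],
  ],
  rot=[
    [0,0,0],
    [0,0,0],
    [0,0,0],
    [0,0,0],
    [0,0,0.2],
    [0,0,0.5],
    [0,0,0.5],
    [0,0,0.5],
    [0,0,0.5],
  ],
  gripper=[0.7,0.7,0.7,0.7,0.7,0.7,0.7,0.7,0.7],
)

```text
time_s: 26.7
tool_pos: [0.4712, -0.0199, 0.0683]
tool_rot: [180.0, 0.0, 56.5]
force: [1.0, -0.2, 0.6]
grip_width: 0.0738
grasp_force: 0.0
```

Call:
step_arm(
  delta_pos=[
    [0,0,0],
    [0,0,0],
    [0,0,0],
    [0,0,0],
    [0,0,0],
    [0,0,0.15],
    [0,0,0.25],
    [0,0,0.25],
    [0,0,0.25],
  ],
  rot=[
    [0,0,0.2],
    [0,0,0.547],
    [0,0,0.547],
    [0,0,0.547],
    [0,0,0.547],
    [0,0,0.547],
    [0,0,0.547],
    [0,0,0.547],
    [0,0,0.547],
  ],
  gripper=[0.7,0.7,0.7,0.7,0.7,0.7,0.7,0.7,0.7],
)

```text
time_s: 27.82
tool_pos: [0.4718, -0.0196, 0.0189]
tool_rot: [-180.0, -0.0, 9.5]
force: [-0.3, -0.3, -0.1]
grip_width: 0.0741
grasp_force: 0.0
```

Call:
step_arm(
  delta_pos=[
    [0,0,0],
    [0,0,0],
    [0,0,0],
    [0,0,0],
    [0,0,0],
    [0,0,0],
    [0,0,0],
  ],
  rot=[
    [0,0,0],
    [0,0,0],
    [0,0,0],
    [0,0,0],
    [0,0,0],
    [0,0,0],
    [0,0,0],
  ],
  gripper=[-1,-1,-1,-1,-1,-1,-1],
  squeeze=25,
)

```text
time_s: 28.7
tool_pos: [0.4716, -0.0199, 0.0187]
tool_rot: [180.0, -0.0, 9.4]
force: [-0.1, -0.6, 5.4]
grip_width: 0.054
grasp_force: 24.9
```

Run:
```python
from h import *
st()
```

```text
{'time_s': 28.7, 'qpos': [48.049, 17.271, -53.238, 119.004, 17.656, 51.778, -95.692], 'tool_pos': [0.472, -0.02, 0.019], 'tool_rot': [179.973, -0.024, 9.356], 'force': [-0.145, -0.551, 5.35], 'grasp_force': 24.886, 'grip_width': 0.054}
```

Call:
step_arm(
  delta_pos=[
    [0,0,-0.1],
    [0,0,-0.35],
    [-0.01,-0.65,-0.35],
    [-0.01,-0.65,-0.35],
    [-0.01,-0.65,-0.35],
    [-0.01,-0.65,-0.35],
    [-0.01,-0.65,-0.35],
  ],
  rot=[
    [0,0,0],
    [0,0,0],
    [0,0,0],
    [0,0,0],
    [0,0,0],
    [0,0,0],
    [0,0,0],
  ],
  gripper=[-1,-1,-1,-1,-1,-1,-1],
)

```text
time_s: 29.58
tool_pos: [0.4483, 0.1065, 0.0879]
tool_rot: [180.0, 0.0, 9.2]
force: [0.1, -1.2, -0.6]
grip_width: 0.0541
grasp_force: 24.9
```

Run:
```python
from h import *
st(); go([.4450,.2485,.09],[180,0,34.6])
```

```text
{'time_s': 29.575, 'qpos': [43.052, 9.05, -62.443, 117.143, 9.376, 59.035, -104.738], 'tool_pos': [0.448, 0.106, 0.088], 'tool_rot': [179.978, 0.049, 9.221], 'force': [0.079, -1.188, -0.554], 'grasp_force': 24.886, 'grip_width': 0.054}
dp [ 0.0976 -0.7036 -0.0108] rot [ 1.000e-04  6.000e-04 -2.953e-01]
```

Call:
step_arm(
  delta_pos=[
    [0.098,-0.704,0],
    [0.098,-0.704,0],
    [0.098,-0.704,0],
    [0.098,-0.704,0],
    [0.098,-0.704,0],
    [0.098,-0.704,0],
    [0.098,-0.704,0],
  ],
  rot=[
    [0,0,-0.295],
    [0,0,-0.295],
    [0,0,-0.295],
    [0,0,-0.295],
    [0,0,-0.295],
    [0,0,-0.295],
    [0,0,-0.295],
  ],
  gripper=[-1,-1,-1,-1,-1,-1,-1],
)

```text
time_s: 30.45
tool_pos: [0.4451, 0.2489, 0.0883]
tool_rot: [179.9, 0.0, 34.6]
force: [0.1, -0.6, -0.8]
grip_width: 0.0541
grasp_force: 24.9
```

Run:
```python
from h import *
st(); go([.4450,.2485,.0402],[180,0,34.6])
```

```text
{'time_s': 30.45, 'qpos': [25.942, 20.473, -66.144, 110.776, 21.239, 62.345, -104.453], 'tool_pos': [0.445, 0.249, 0.088], 'tool_rot': [179.939, 0.013, 34.567], 'force': [0.12, -0.585, -0.774], 'grasp_force': 24.886, 'grip_width': 0.054}
dp [-0.0015  0.0008  0.2405] rot [ 0.0007  0.0001 -0.0004]
```

Call:
step_arm(
  delta_pos=[
    [0,0,0.1],
    [0,0,0.18],
    [0,0,0.2],
    [0,0,0.21],
    [0,0,0.22],
    [0,0,0.23],
    [0,0,0.24],
    [0,0,0.242],
    [0,0,0.242],
  ],
  rot=[
    [0,0,0],
    [0,0,0],
    [0,0,0],
    [0,0,0],
    [0,0,0],
    [0,0,0],
    [0,0,0],
    [0,0,0],
    [0,0,0],
  ],
  gripper=[-1,-1,-1,-1,-1,-1,-1,-1,-1],
)

```text
time_s: 31.58
tool_pos: [0.4449, 0.2503, 0.0405]
tool_rot: [180.0, -0.0, 34.7]
force: [-1.9, -0.8, 5.5]
grip_width: 0.0538
grasp_force: 24.9
```

Call:
step_arm(
  delta_pos=[
    [0,0,0.006],
    [0,0,0.01],
    [0,0,0.01],
    [0,0,0.01],
  ],
  rot=[
    [0,0,0],
    [0,0,0],
    [0,0,0],
    [0,0,0],
  ],
  gripper=[-1,-1,-1,-1],
)

```text
time_s: 32.08
tool_pos: [0.4449, 0.2503, 0.0403]
tool_rot: [179.9, 0.1, 34.7]
force: [-6.9, -6.1, 23.7]
grip_width: 0.0538
grasp_force: 24.9
```

Call:
step_arm(
  delta_pos=[
    [0,0,0],
    [0,0,0],
    [0,0,0],
    [0,0,-0.1],
    [0,0,-0.4],
    [0,0,-0.4],
    [0,0,-0.4],
  ],
  rot=[
    [0,0,0],
    [0,0,0],
    [0,0,0],
    [0,0,0],
    [0,0,0],
    [0,0,0],
    [0,0,0],
  ],
  gripper=[0.7,0.7,0.7,0.7,0.7,0.7,0.7],
)

```text
time_s: 32.95
tool_pos: [0.4449, 0.2499, 0.1185]
tool_rot: [179.9, -0.0, 34.7]
force: [-0.5, -0.6, 0.1]
grip_width: 0.0737
grasp_force: 0.0
```

Run:
```python
from h import *
st(); 
c=snap('side','s6');c=c['img']
a=cv2.resize(c[250:320,265:335],(490,490),interpolation=2);cv2.imwrite('pics/c8.png',a[:,:,::-1])
```

```text
{'time_s': 32.95, 'qpos': [28.326, 18.054, -68.373, 109.099, 18.577, 65.213, -102.361], 'tool_pos': [0.445, 0.25, 0.119], 'tool_rot': [179.934, -0.029, 34.69], 'force': [-0.483, -0.574, 0.075], 'grasp_force': 0.0, 'grip_width': 0.074}
```

View pics/c8.png

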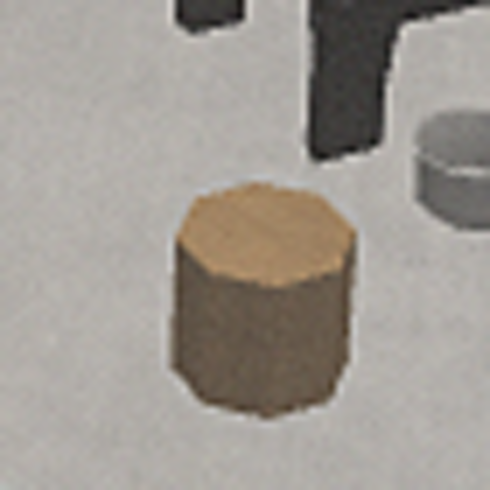

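Run:
```python
from h import *
c=load('s6')['img']; t=snap('top','t6')
a=cv2.resize(c[20:290,190:460],(540,540),interpolation=2); b=cv2.resize(t['img'][120:300,140:270],(260,360)); 
o=np.zeros((540,800,3),np.uint8); o[:,:540]=a; o[:360,540:]=b
cv2.imwrite('pics/c9.png',o[:,:,::-1])
def sq(x,y,yaw,z0,z1):
    A=np.radians(yaw); Rm=np.array([[np.cos(A),-np.sin(A)],[np.sin(A),np.cos(A)]])
    return [np.r_[Rm@p+[x,y],z] for z in(z0,z1) for p in .085*np.array([[1,1],[1,-1],[-1,-1],[-1,1]])]
fit_prism(t,(.503,-.298,8),0,.005,(300,170,90,90),fn=sq,sat=70)
```

```text
fit [ 0.5112 -0.324   9.1376] res 99.3 of 2076.0
```

View pics/c9.png

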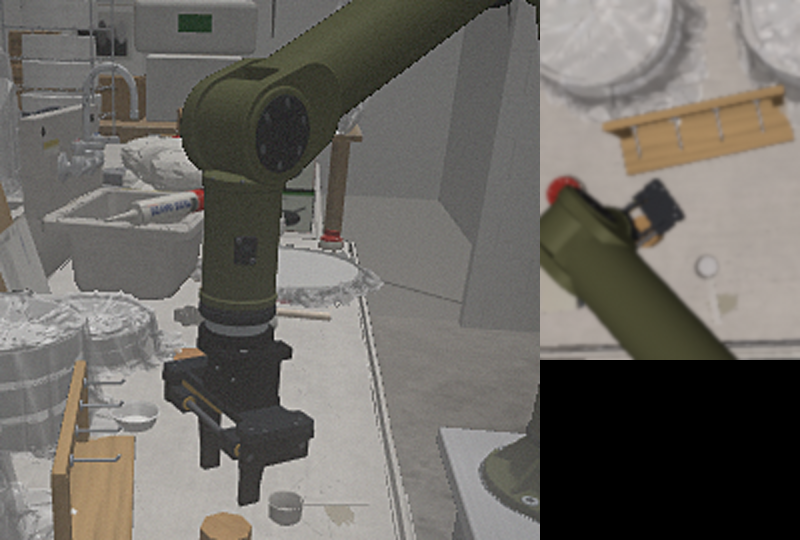

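Call:
step_arm(
  delta_pos=[
    [0,0,-0.5],
    [-0.243,0.59,-0.5],
    [-0.243,0.59,-0.5],
    [-0.243,0.59,-0.5],
    [-0.243,0.59,-0.5],
  ],
  rot=[
    [0,0,0],
    [0,0,0],
    [0,0,0],
    [0,0,0],
    [0,0,0],
  ],
  gripper=[0.7,0.7,0.7,0.7,0.7],
)

```text
time_s: 33.67
tool_pos: [0.4716, 0.1249, 0.2173]
tool_rot: [-179.9, 0.0, 34.6]
force: [-0.1, 0.5, 0.2]
grip_width: 0.0742
grasp_force: 0.0
```

Call:
step_arm(
  delta_pos=[
    [-0.243,0.59,-0.5],
    [-0.243,0.59,-0.5],
    [-0.243,0.59,-0.5],
    [-0.243,0.59,-0.5],
    [-0.243,0.59,-0.5],
    [-0.243,0.59,-0.5],
    [-0.243,0.59,-0.5],
  ],
  rot=[
    [0,0,-0.643],
    [0,0,-0.643],
    [0,0,-0.643],
    [0,0,-0.643],
    [0,0,-0.643],
    [0,0,-0.643],
    [0,0,-0.643],
  ],
  gripper=[0.7,0.7,0.7,0.7,0.7,0.7,0.7],
)

```text
time_s: 34.55
tool_pos: [0.4988, 0.0035, 0.3171]
tool_rot: [-179.9, -0.1, 90.2]
force: [0.3, -0.4, -0.1]
grip_width: 0.0737
grasp_force: 0.0
```

Call:
step_arm(
  delta_pos=[
    [0,0,0],
    [0,0,0],
    [0,0,0],
    [0,0,0],
  ],
  rot=[
    [0,-0.4,0],
    [0,-0.4,0],
    [0,-0.4,0],
    [0,-0.4,0],
  ],
  gripper=[0.7,0.7,0.7,0.7],
)

```text
time_s: 35.05
tool_pos: [0.4986, 0.007, 0.3157]
tool_rot: [-179.8, 34.4, 90.7]
force: [-0.3, -0.1, -0.1]
grip_width: 0.0739
grasp_force: 0.0
```

Run:
```python
from h import *
st()
```

```text
{'time_s': 35.05, 'qpos': [37.171, 14.896, -72.02, 95.515, 41.935, 100.85, -35.901], 'tool_pos': [0.499, 0.007, 0.316], 'tool_rot': [-179.821, 34.376, 90.704], 'force': [-0.307, -0.063, -0.065], 'grasp_force': 0.0, 'grip_width': 0.074}
```

Call:
step_arm(
  delta_pos=[
    [0,0,0],
    [0,0,0],
    [0,0,0],
    [0,0,0],
    [0,0,0],
  ],
  rot=[
    [0,-0.4,0],
    [0,-0.4,0],
    [0,-0.4,0],
    [0,-0.4,0],
    [0,-0.4,0],
  ],
  gripper=[0.7,0.7,0.7,0.7,0.7],
)

```text
time_s: 35.67
tool_pos: [0.4989, 0.0038, 0.3163]
tool_rot: [-179.7, 68.9, 90.6]
force: [-0.4, 0.1, 0.3]
grip_width: 0.0741
grasp_force: 0.0
```

Run:
```python
from h import *
st()
```

```text
{'time_s': 35.675, 'qpos': [-5.353, 23.466, -38.201, 98.829, 60.35, 117.352, -47.89], 'tool_pos': [0.499, 0.004, 0.316], 'tool_rot': [-179.724, 68.868, 90.556], 'force': [-0.42, 0.061, 0.32], 'grasp_force': 0.0, 'grip_width': 0.074}
```

Call:
step_arm(
  delta_pos=[
    [0.5,-0.08,0.47],
    [1.0,-0.15,0.94],
    [1.0,-0.15,0.94],
    [1.0,-0.15,0.94],
    [1.0,-0.15,0.94],
    [1.0,-0.15,0.94],
    [1.0,-0.15,0.94],
    [1.0,-0.15,0.94],
  ],
  rot=[
    [0,0,0],
    [0,0,0],
    [0,0,0],
    [0,0,0],
    [0,0,0],
    [0,0,0],
    [0,0,0],
    [0,0,0],
  ],
  gripper=[0.7,0.7,0.7,0.7,0.7,0.7,0.7,0.7],
)

```text
time_s: 36.67
tool_pos: [0.4702, -0.1008, 0.0646]
tool_rot: [179.5, 68.6, 89.5]
force: [0.2, -0.1, -0.1]
grip_width: 0.074
grasp_force: 0.0
```

Run:
```python
from h import *
st()
```

```text
{'time_s': 36.675, 'qpos': [-1.227, 39.081, -31.863, 114.315, 66.372, 99.228, -70.59], 'tool_pos': [0.47, -0.101, 0.065], 'tool_rot': [179.465, 68.649, 89.494], 'force': [0.225, -0.101, -0.079], 'grasp_force': 0.0, 'grip_width': 0.074}
```

Call:
step_arm(
  delta_pos=[
    [-0.52,0,-0.735],
    [-0.52,0,-0.735],
    [-0.52,0,-0.735],
    [-0.52,0,-0.735],
    [-0.52,0,-0.735],
    [-0.52,0,-0.735],
    [-0.52,0,-0.735],
    [-0.52,0,-0.735],
    [-0.52,0,-0.735],
  ],
  rot=[
    [0,0,0],
    [0,0.2,0],
    [0,0.8,0],
    [0,0.8,0],
    [0,0.8,0],
    [0,0.8,0],
    [0,0.8,0],
    [0,0.8,0],
    [0,0.8,0],
  ],
  gripper=[0.7,0.7,0.7,0.7,0.7,0.7,0.7,0.7,0.7],
)

```text
time_s: 37.8
tool_pos: [0.4691, -0.004, 0.2147]
tool_rot: [179.9, 0.1, 89.8]
force: [-0.2, -0.3, -0.2]
grip_width: 0.0738
grasp_force: 0.0
```

Run:
```python
from h import *
st(); go([.4449,.2500,.12],[180,0,34.7])
```

```text
{'time_s': 37.8, 'qpos': [33.24, -2.252, -34.885, 108.246, -1.215, 73.515, -1.485], 'tool_pos': [0.469, -0.004, 0.215], 'tool_rot': [179.907, 0.12, 89.796], 'force': [-0.166, -0.27, -0.223], 'grasp_force': 0.0, 'grip_width': 0.074}
dp [ 1.2704 -0.1262  0.4705] rot [0.0017 0.0008 0.6411]
```

Call:
step_arm(
  delta_pos=[
    [0.635,-0.063,0.1],
    [0.635,-0.063,0.1],
    [0.635,-0.063,0.1],
    [0.635,-0.063,0.1],
  ],
  rot=[
    [0,0,0],
    [0,0,0],
    [0,0,0],
    [0,0,0],
  ],
  gripper=[0.9,0.9,0.9,0.9],
)

```text
time_s: 38.3
tool_pos: [0.4561, 0.1258, 0.1938]
tool_rot: [180.0, 0.1, 90.2]
force: [-0.7, -0.3, 0.2]
grip_width: 0.0826
grasp_force: 0.0
```

Call:
step_arm(
  delta_pos=[
    [0.635,-0.063,0.2],
    [0.635,-0.063,0.37],
    [0.635,-0.063,0.37],
    [0.635,-0.063,0.37],
    [0.635,-0.063,0.37],
    [0.635,-0.063,0.37],
    [0.635,-0.063,0.37],
    [0.635,-0.063,0.37],
  ],
  rot=[
    [0,0,0.641],
    [0,0,0.641],
    [0,0,0.641],
    [0,0,0.641],
    [0,0,0.641],
    [0,0,0.641],
    [0,0,0.641],
    [0,0,0.641],
  ],
  gripper=[0.9,0.9,0.9,0.9,0.9,0.9,0.9,0.9],
)

```text
time_s: 39.3
tool_pos: [0.4444, 0.2508, 0.1197]
tool_rot: [180.0, 0.0, 35.0]
force: [-0.2, -0.6, 0.2]
grip_width: 0.083
grasp_force: 0.0
```

Run:
```python
from h import *
st(); go([.4449,.2500,.018],[180,0,34.7])
```

```text
{'time_s': 39.3, 'qpos': [9.879, 10.717, -45.775, 109.414, 8.623, 63.33, -94.33], 'tool_pos': [0.444, 0.251, 0.12], 'tool_rot': [179.958, 0.001, 34.957], 'force': [-0.169, -0.622, 0.158], 'grasp_force': 0.0, 'grip_width': 0.083}
dp [-5.000e-04  4.400e-03  5.085e-01] rot [0.0005 0.     0.003 ]
```

Call:
step_arm(
  delta_pos=[
    [0,0.004,0.2],
    [0,0.004,0.4],
    [0,0.004,0.508],
    [0,0.004,0.508],
    [0,0.004,0.508],
  ],
  rot=[
    [0,0,0.003],
    [0,0,0.003],
    [0,0,0.003],
    [0,0,0.003],
    [0,0,0.003],
  ],
  gripper=[0.9,0.9,0.9,0.9,0.9],
  squeeze=58,
)

```text
time_s: 39.92
tool_pos: [0.4453, 0.2511, 0.019]
tool_rot: [180.0, -0.1, 34.6]
force: [0.9, -0.4, 0.2]
grip_width: 0.0827
grasp_force: 0.0
```

Call:
step_arm(
  delta_pos=[
    [0,0,0],
    [0,0,0],
    [0,0,0],
    [0,0,0],
    [0,0,0],
    [0,0,0],
    [0,0,0],
    [0,0,0],
  ],
  rot=[
    [0,0,0],
    [0,0,0],
    [0,0,0],
    [0,0,0],
    [0,0,0],
    [0,0,0],
    [0,0,0],
    [0,0,0],
  ],
  gripper=[-1,-1,-1,-1,-1,-1,-1,-1],
)

```text
time_s: 40.92
tool_pos: [0.4452, 0.2503, 0.0183]
tool_rot: [179.9, -0.0, 34.6]
force: [1.4, -2.9, 4.9]
grip_width: 0.0539
grasp_force: 58.0
```

Call:
step_arm(
  delta_pos=[
    [0,0,-0.1],
    [0,0,-0.3],
    [0,0,-0.3],
    [0,0,-0.3],
  ],
  rot=[
    [0,0,0],
    [0,0,0],
    [0,0,0],
    [0,0,0],
  ],
  gripper=[-1,-1,-1,-1],
)

```text
time_s: 41.42
tool_pos: [0.4436, 0.2507, 0.0775]
tool_rot: [-180.0, 0.1, 34.6]
force: [-0.2, -0.5, -3.9]
grip_width: 0.0537
grasp_force: 58.0
```

Run:
```python
from h import *
st(); go([.47,-.1,.08],[180,0,45])
```

```text
{'time_s': 41.425, 'qpos': [8.802, 14.158, -45.349, 111.72, 11.718, 58.831, -97.162], 'tool_pos': [0.444, 0.251, 0.078], 'tool_rot': [-179.988, 0.067, 34.64], 'force': [-0.239, -0.482, -3.861], 'grasp_force': 57.96, 'grip_width': 0.054}
dp [-0.888   1.5176 -0.0118] rot [-0.0002  0.0008 -0.1205]
```

Call:
step_arm(
  delta_pos=[
    [-0.444,0.759,0],
    [-0.444,0.759,0],
    [-0.444,0.759,0],
    [-0.444,0.759,0],
  ],
  rot=[
    [0,0,0],
    [0,0,0],
    [0,0,0],
    [0,0,0],
  ],
  gripper=[-1,-1,-1,-1],
)

```text
time_s: 41.92
tool_pos: [0.4564, 0.0703, 0.0763]
tool_rot: [-180.0, 0.2, 34.2]
force: [-0.5, 0.4, -2.7]
grip_width: 0.0539
grasp_force: 58.0
```

Call:
step_arm(
  delta_pos=[
    [-0.444,0.759,0],
    [-0.444,0.759,0],
    [-0.444,0.759,0],
    [-0.444,0.759,0],
    [-0.444,0.759,0],
    [-0.444,0.759,0],
  ],
  rot=[
    [0,0,-0.12],
    [0,0,-0.12],
    [0,0,-0.12],
    [0,0,-0.12],
    [0,0,-0.12],
    [0,0,-0.12],
  ],
  gripper=[-1,-1,-1,-1,-1,-1],
)

```text
time_s: 42.68
tool_pos: [0.4706, -0.0976, 0.0774]
tool_rot: [-179.9, 0.0, 45.1]
force: [-0.3, 0.2, -3.3]
grip_width: 0.0535
grasp_force: 58.0
```

Run:
```python
from h import *
st(); go([.47,-.1,.0185],[180,0,45])
```

```text
{'time_s': 42.675, 'qpos': [39.043, 8.124, -32.105, 115.84, 5.052, 57.437, -40.403], 'tool_pos': [0.471, -0.098, 0.077], 'tool_rot': [-179.913, 0.003, 45.128], 'force': [-0.303, 0.202, -3.309], 'grasp_force': 57.962, 'grip_width': 0.053}
dp [-0.0105  0.0068  0.2947] rot [-0.001   0.      0.0015]
```

Call:
step_arm(
  delta_pos=[
    [0,0,0.15],
    [0,0,0.26],
    [0,0,0.293],
    [0,0,0.293],
    [0,0,0.293],
  ],
  rot=[
    [0,0,0],
    [0,0,0],
    [0,0,0],
    [0,0,0],
    [0,0,0],
  ],
  gripper=[-1,-1,-1,-1,-1],
)

```text
time_s: 43.3
tool_pos: [0.4716, -0.0996, 0.0201]
tool_rot: [179.9, -0.0, 45.0]
force: [1.0, 0.1, -3.0]
grip_width: 0.0535
grasp_force: 58.0
```

Call:
step_arm(
  delta_pos=[
    [0,0,0],
    [0,0,0],
    [0,0,0],
    [0,0,-0.2],
    [0,0,-0.8],
    [0,0,-0.8],
    [0,0,-0.8],
    [0,0,-0.8],
    [0,0,-0.8],
    [0,0,-0.8],
  ],
  rot=[
    [0,0,0],
    [0,0,0],
    [0,0,0],
    [0,0,0],
    [0,0,0],
    [0,0,-0.524],
    [0,0,-0.524],
    [0,0,-0.524],
    [0,0,-0.524],
    [0,0,-0.524],
  ],
  gripper=[0.7,0.7,0.7,0.7,0.7,0.7,0.7,0.7,0.7,0.7],
)

```text
time_s: 44.55
tool_pos: [0.4709, -0.0999, 0.1795]
tool_rot: [180.0, 0.0, 90.0]
force: [0.8, -0.3, -0.4]
grip_width: 0.0739
grasp_force: 0.0
```

Run:
```python
from h import *
st()
w=snap('wrist','w7'); t=snap('top','t7')
fit_prism(t,(.47,-.1,0),0,.052,(230,190,80,70),sat=60)
```

```text
{'time_s': 44.55, 'qpos': [42.124, 1.251, -33.423, 109.476, 0.749, 69.467, 8.408], 'tool_pos': [0.471, -0.1, 0.18], 'tool_rot': [179.988, 0.015, 89.963], 'force': [0.78, -0.294, -0.426], 'grasp_force': 0.0, 'grip_width': 0.074}
fit [  0.4628  -0.0521 -19.8916] res 354.2 of 156.0
```

Call:
step_arm(
  delta_pos=[
    [0.3,0,0],
    [0.5,0,0],
    [0.5,0,0],
    [0.5,0,0],
    [0.5,0,0],
    [0.5,0,0],
    [0.5,0,0],
    [0.5,0,0],
    [0.5,0,0],
    [0.5,0,0],
  ],
  rot=[
    [0,0,0],
    [0,-0.8145,0],
    [0,-0.8145,0],
    [0,-0.8145,0],
    [0,-0.8145,0],
    [0,-0.8145,0],
    [0,-0.8145,0],
    [0,-0.8145,0],
    [0,-0.8145,0],
    [0,-0.8145,0],
  ],
  gripper=[0.7,0.7,0.7,0.7,0.7,0.7,0.7,0.7,0.7,0.7],
)

```text
time_s: 45.9
tool_pos: [0.4712, 0.0, 0.1798]
tool_rot: [179.7, 69.9, 89.6]
force: [0.4, -0.0, 0.6]
grip_width: 0.0739
grasp_force: 0.0
```

Run:
```python
from h import *
st(); go([.4712,-.0227,.054],[180,70,90])
```

```text
{'time_s': 45.9, 'qpos': [-3.826, 34.637, -41.645, 106.31, 60.447, 113.902, -65.116], 'tool_pos': [0.471, 0.0, 0.18], 'tool_rot': [179.678, 69.885, 89.61], 'force': [0.448, -0.02, 0.641], 'grasp_force': 0.0, 'grip_width': 0.074}
dp [ 0.5515 -0.0011  0.3229] rot [-0.0005 -0.0013 -0.0016]
```

Call:
step_arm(
  delta_pos=[
    [0.3,0,0.16],
    [0.5515,0,0.323],
    [0.5515,0,0.323],
    [0.5515,0,0.323],
    [0.5515,0,0.323],
    [0.5515,0,0.323],
  ],
  rot=[
    [0,-0.001,-0.002],
    [0,-0.001,-0.002],
    [0,-0.001,-0.002],
    [0,-0.001,-0.002],
    [0,-0.001,-0.002],
    [0,-0.001,-0.002],
  ],
  gripper=[0.7,0.7,0.7,0.7,0.7,0.7],
)

```text
time_s: 46.65
tool_pos: [0.4718, -0.0221, 0.0556]
tool_rot: [179.8, 70.0, 89.9]
force: [0.5, -0.1, 0.0]
grip_width: 0.0738
grasp_force: 0.0
```

Run:
```python
from h import *
st(); go([.4712,-.1073,.0233],[180,70,90])
```

```text
{'time_s': 46.65, 'qpos': [-5.172, 46.25, -37.081, 107.935, 64.551, 107.58, -74.847], 'tool_pos': [0.472, -0.022, 0.056], 'tool_rot': [179.824, 70.013, 89.883], 'force': [0.48, -0.086, 0.045], 'grasp_force': 0.0, 'grip_width': 0.074}
dp [ 0.0062 -0.0038  0.4555] rot [ 0.0008  0.0001 -0.0005]
```

Call:
step_arm(
  delta_pos=[
    [0.002,-0.004,0.15],
    [0.005,-0.004,0.3],
    [0.005,-0.004,0.4],
    [0.005,-0.004,0.455],
    [0.005,-0.004,0.455],
    [0.005,-0.004,0.455],
  ],
  rot=[
    [0,0,0],
    [0,0,0],
    [0,0,0],
    [0,0,0],
    [0,0,0],
    [0,0,0],
  ],
  gripper=[0.7,0.7,0.7,0.7,0.7,0.7],
)

```text
time_s: 47.4
tool_pos: [0.4705, -0.1071, 0.0219]
tool_rot: [-179.6, 70.0, 90.4]
force: [0.1, -0.1, 0.4]
grip_width: 0.074
grasp_force: 0.0
```

Run:
```python
from h import *
st(); go([.4712,-.1073,.0233],[180,70,90])
c=snap('side','s8');t=snap('top','t8'); 
a=cv2.resize(c['img'][140:280,210:390],(540,420),interpolation=2); b=cv2.resize(t['img'][170:290,220:390],(340,240),interpolation=2)
o=np.zeros((420,800,3),np.uint8);o[:,:540]=a; o[:240,540:]=b[:,:260]
cv2.imwrite('pics/c10.png',o[:,:,::-1])
```

```text
{'time_s': 47.4, 'qpos': [0.791, 46.307, -33.495, 113.344, 70.467, 100.975, -75.127], 'tool_pos': [0.47, -0.107, 0.022], 'tool_rot': [-179.636, 70.035, 90.434], 'force': [0.072, -0.106, 0.385], 'grasp_force': 0.0, 'grip_width': 0.074}
dp [-0.0071  0.0037 -0.0016] rot [0.0005 0.0004 0.0017]
```

Call:
step_arm(
  delta_pos=[
    [-0.007,0.003,0],
    [-0.007,0.003,0],
    [-0.007,0.003,0],
    [-0.007,0.003,0],
    [-0.007,0.003,0],
    [-0.007,0.003,0],
    [-0.007,0.003,0],
    [-0.007,0.003,0],
    [-0.007,0.003,0],
    [-0.007,0.003,0],
  ],
  rot=[
    [0,0,0],
    [0,0,0],
    [0,0,0],
    [0,0,0],
    [0,0,0],
    [0,0,0],
    [0,0,0],
    [0,0,0],
    [0,0,0],
    [0,0,0],
  ],
  gripper=[0.7,0.7,-1,-1,-1,-1,-1,-1,-1,-1],
  squeeze=60,
)

```text
time_s: 48.75
tool_pos: [0.4707, -0.1086, 0.023]
tool_rot: [-179.5, 70.1, 90.5]
force: [0.7, -0.2, -0.1]
grip_width: 0.0538
grasp_force: 60.0
```

Run:
```python
from h import *
o=st(); T=R.from_euler('xyz',o['tool_rot'],degrees=True).as_matrix()
print('grasp',np.round(o['tool_pos']-.008*T[:,2],4)); up=T.T@[0,0,.2]/.2; print('world up in tool',up.round(3))
```

```text
{'time_s': 48.75, 'qpos': [0.909, 46.167, -33.44, 113.371, 70.499, 100.967, -74.953], 'tool_pos': [0.471, -0.109, 0.023], 'tool_rot': [-179.544, 70.088, 90.462], 'force': [0.726, -0.163, -0.089], 'grasp_force': 59.997, 'grip_width': 0.054}
grasp [ 0.4707 -0.1011  0.0258]
world up in tool [-0.94  -0.003 -0.341]
```

Call:
step_arm(
  delta_pos=[
    [-0.1,0,-0.036],
    [-0.3,0,-0.11],
    [-0.6,0,-0.22],
    [-0.85,0,-0.31],
    [-0.85,0,-0.31],
    [-0.85,0,-0.31],
  ],
  rot=[
    [0,0,0],
    [0,0,0],
    [0,0,0],
    [0,0,0],
    [0,0,0],
    [0,0,0],
  ],
  gripper=[-1,-1,-1,-1,-1,-1],
)

```text
time_s: 49.5
tool_pos: [0.4705, -0.1083, 0.2028]
tool_rot: [-179.3, 70.0, 90.7]
force: [-0.8, 0.3, -3.2]
grip_width: 0.0533
grasp_force: 60.0
```

Run:
```python
from h import *
o=st(); c=snap('side','s9');t=snap('top','t9')
def sq(x,y,yaw,z0,z1):
    A=np.radians(yaw); Rm=np.array([[np.cos(A),-np.sin(A)],[np.sin(A),np.cos(A)]])
    return [np.r_[Rm@p+[x,y],z] for z in(z0,z1) for p in .085*np.array([[1,1],[1,-1],[-1,-1],[-1,1]])]
for n in('top0','t6','t9'): fit_prism(load(n),(.503,-.31,8),0,.005,(300,170,90,90),fn=sq,sat=70)
fit_prism(load('side0'),(.503,-.31,8),0,.005,(265,190,75,35),fn=sq,sat=70)
fit_prism(c,(.503,-.31,8),0,.005,(265,190,75,35),fn=sq,sat=70)
a=cv2.resize(c['img'][110:240,220:370],(692,600),interpolation=2); cv2.imwrite('pics/c10.png',a[:,:,::-1])
```

```text
{'time_s': 49.5, 'qpos': [6.06, 25.659, -39.751, 113.864, 64.694, 105.828, -57.222], 'tool_pos': [0.471, -0.108, 0.203], 'tool_rot': [-179.275, 70.003, 90.703], 'force': [-0.801, 0.305, -3.154], 'grasp_force': 59.997, 'grip_width': 0.053}
fit [ 0.5048 -0.2951  8.8294] res 65.5 of 2114.0
fit [ 0.5112 -0.324   9.1381] res 99.5 of 2076.0
fit [ 0.511  -0.3238  8.9678] res 120.2 of 2089.0
fit [ 0.506  -0.2983  9.2327] res 41.5 of 940.0
fit [ 0.512  -0.3306  9.884 ] res 67.1 of 857.0
```

View pics/c10.png

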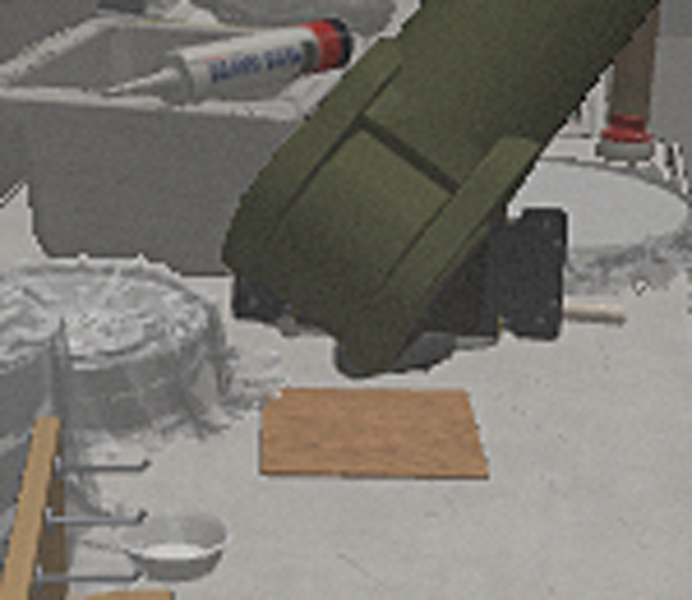

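Call:
step_arm(
  delta_pos=[
    [0,0,0],
    [0,0,0],
    [0,0,0],
    [0,0,0],
    [0,0,0],
    [0,0,0],
    [0,0,0],
  ],
  rot=[
    [0,0,-0.1],
    [0,0,-0.22],
    [0,0,-0.34],
    [0,0,-0.46],
    [0,0,-0.58],
    [0,0,-0.698],
    [0,0,-0.698],
  ],
  gripper=[-1,-1,-1,-1,-1,-1,-1],
)

```text
time_s: 50.48
tool_pos: [0.4707, -0.1084, 0.2022]
tool_rot: [-112.7, 27.8, 168.9]
force: [-0.7, 0.4, -3.6]
grip_width: 0.0532
grasp_force: 60.0
```

Call:
step_arm(
  delta_pos=[
    [0,0,0],
    [0,0,0],
    [0,0,0],
    [0,0,0],
    [0,0,0],
    [0,0,0],
    [0,0,0],
  ],
  rot=[
    [0,0,-0.1],
    [0,0,-0.22],
    [0,0,-0.34],
    [0,0,-0.46],
    [0,0,-0.58],
    [0,0,-0.698],
    [0,0,-0.698],
  ],
  gripper=[-1,-1,-1,-1,-1,-1,-1],
)

```text
time_s: 51.35
tool_pos: [0.4709, -0.1083, 0.203]
tool_rot: [-112.7, -28.0, -168.9]
force: [0.2, -0.3, -3.8]
grip_width: 0.0532
grasp_force: 60.0
```

Call:
step_arm(
  delta_pos=[
    [0,0,0],
    [0,0,0],
    [0,0,0],
    [0,0,0],
    [0,0,0],
    [0,0,0],
    [0,0,0],
  ],
  rot=[
    [0,0,-0.1],
    [0,0,-0.22],
    [0,0,-0.34],
    [0,0,-0.46],
    [0,0,-0.58],
    [0,0,-0.698],
    [0,0,-0.698],
  ],
  gripper=[-1,-1,-1,-1,-1,-1,-1],
)

```text
time_s: 52.22
tool_pos: [0.471, -0.1083, 0.2034]
tool_rot: [-179.6, -70.1, -90.5]
force: [0.5, 0.2, -4.3]
grip_width: 0.0535
grasp_force: 60.0
```

```bash
cat >> h.py <<'E'
def place_T(yaw,b):
    a,b=np.radians([yaw,b]); f=np.array([np.sin(a),-np.cos(a),0])
    d=f*np.cos(b)-[0,0,np.sin(b)]; y=-np.array([np.cos(a),np.sin(a),0]); return np.c_[np.cross(y,d),y,d]
def goG(G,M):
    o=env.get_obs(); T=R.from_euler('xyz',o['tool_rot'],degrees=True).as_matrix()
    p=np.asarray(G)+.008*M[:,2]
    print('G',np.round(o['tool_pos']-.008*T[:,2],4),'dp',np.round(T.T@(p-o['tool_pos'])/.2,4),'rot',np.round(R.from_matrix(T.T@M).as_rotvec()/1.5,4),'upInTool',T[2].round(3))
E
python3 - <<'E'
from h import *
st(); goG([.504,-.284,.15],place_T(9,12))
E
```

```text
{'time_s': 52.225, 'qpos': [17.43, 31.461, -53.943, 113.468, 69.522, 112.493, 119.902], 'tool_pos': [0.471, -0.108, 0.203], 'tool_rot': [-179.592, -70.073, -90.485], 'force': [0.511, 0.216, -4.283], 'grasp_force': 59.996, 'grip_width': 0.054}
G [ 0.471  -0.1008  0.2061] dp [ 0.0532 -0.1719  0.9561] rot [ 0.1015  0.0919 -0.0307] upInTool [ 0.94  -0.002 -0.341]
```

Call:
step_arm(
  delta_pos=[
    [0.02,-0.06,0.3],
    [0.053,-0.172,0.6],
    [0.053,-0.172,0.9],
    [0.053,-0.172,0.956],
    [0.053,-0.172,0.956],
    [0.053,-0.172,0.956],
    [0.053,-0.172,0.956],
  ],
  rot=[
    [0,0,0],
    [0.05,0.04,-0.015],
    [0.1,0.092,-0.031],
    [0.1015,0.092,-0.031],
    [0.1015,0.092,-0.031],
    [0.1015,0.092,-0.031],
    [0.1015,0.092,-0.031],
  ],
  gripper=[-1,-1,-1,-1,-1,-1,-1],
)

```text
time_s: 53.1
tool_pos: [0.5069, -0.29, 0.1494]
tool_rot: [179.5, -78.0, -80.3]
force: [0.6, 1.0, -2.9]
grip_width: 0.0535
grasp_force: 60.0
```

Run:
```python
from h import *
st(); 
# edge-contact G so that final centre is (.504,-.2835): G0 = final - 18mm along y_mat
f=np.array([.156,-.988]); C=np.array([.504,-.2835])
t=np.radians(32); back=.027-(.027*np.cos(t)-.026*np.sin(t)); g=C+f*back
goG([*g,.060],place_T(9,12)); goG([*g,.0414],place_T(9,12))
```

```text
{'time_s': 53.1, 'qpos': [28.695, 33.533, -42.523, 123.805, 95.449, 98.264, 120.82], 'tool_pos': [0.507, -0.29, 0.149], 'tool_rot': [179.497, -77.951, -80.257], 'force': [0.558, 1.014, -2.868], 'grasp_force': 59.997, 'grip_width': 0.054}
G [ 0.5056 -0.2823  0.1511] dp [-0.4258  0.0087  0.1873] rot [-0.0026  0.0006  0.0018] upInTool [ 0.978  0.002 -0.209]
G [ 0.5056 -0.2823  0.1511] dp [-0.5168  0.0085  0.2067] rot [-0.0026  0.0006  0.0018] upInTool [ 0.978  0.002 -0.209]
```

Call:
step_arm(
  delta_pos=[
    [-0.2,0.008,0.09],
    [-0.4,0.008,0.18],
    [-0.46,0.008,0.195],
    [-0.49,0.008,0.2],
    [-0.49,0.008,0.2],
    [-0.49,0.008,0.2],
  ],
  rot=[
    [-0.0026,0,0.0018],
    [-0.0026,0,0.0018],
    [-0.0026,0,0.0018],
    [-0.0026,0,0.0018],
    [-0.0026,0,0.0018],
    [-0.0026,0,0.0018],
  ],
  gripper=[-1,-1,-1,-1,-1,-1],
)

```text
time_s: 53.85
tool_pos: [0.5071, -0.3101, 0.0462]
tool_rot: [179.7, -78.0, -80.8]
force: [0.0, -0.5, -1.9]
grip_width: 0.0533
grasp_force: 60.0
```

Run:
```python
from h import *
st(); f=np.array([.156,-.988]); C=np.array([.504,-.2835])
for t in(32,28,22,16,10,5,0):
    t=np.radians(t); g=C+f*(.027-(.027*np.cos(t)-.026*np.sin(t)))
    goG([*g,.005+.026*np.cos(t)+.027*np.sin(t)],place_T(9,12))
c=snap('side','s10'); cv2.imwrite('pics/c11.png',cv2.resize(c['img'][150:260,230:380],(780,572),interpolation=2)[:,:,::-1])
```

```text
{'time_s': 53.85, 'qpos': [26.087, 47.148, -35.747, 121.641, 102.407, 99.899, 111.185], 'tool_pos': [0.507, -0.31, 0.046], 'tool_rot': [179.74, -78.044, -80.832], 'force': [0.001, -0.514, -1.924], 'grasp_force': 59.997, 'grip_width': 0.053}
G [ 0.5059 -0.3024  0.0478] dp [-0.0327 -0.0052  0.0015] rot [ 0.0011 -0.0005  0.0004] upInTool [ 0.978  0.001 -0.207]
G [ 0.5059 -0.3024  0.0478] dp [-0.0388 -0.0052 -0.01  ] rot [ 0.0011 -0.0005  0.0004] upInTool [ 0.978  0.001 -0.207]
G [ 0.5059 -0.3024  0.0478] dp [-0.0495 -0.0052 -0.0265] rot [ 0.0011 -0.0005  0.0004] upInTool [ 0.978  0.001 -0.207]
G [ 0.5059 -0.3024  0.0478] dp [-0.0619 -0.0052 -0.0417] rot [ 0.0011 -0.0005  0.0004] upInTool [ 0.978  0.001 -0.207]
G [ 0.5059 -0.3024  0.0478] dp [-0.0757 -0.0052 -0.0556] rot [ 0.0011 -0.0005  0.0004] upInTool [ 0.978  0.001 -0.207]
G [ 0.5059 -0.3024  0.0478] dp [-0.0884 -0.0052 -0.066 ] rot [ 0.0011 -0.0005  0.0004] upInTool [ 0.978  0.001 -0.207]
G [ 0.5059 -0.3024  0.0478] dp [-0.1019 -0.0052 -0.0752] rot [ 0.0011 -0.0005  0.0004] upInTool [ 0.978  0.001 -0.207]
```

Call:
step_arm(
  delta_pos=[
    [-0.02,-0.005,0],
    [-0.033,-0.005,0],
    [-0.036,-0.005,-0.004],
    [-0.037,-0.005,-0.005],
    [-0.037,-0.005,-0.005],
  ],
  rot=[
    [0,0,0],
    [0,0,0],
    [0,0,0],
    [0,0,0],
    [0,0,0],
  ],
  gripper=[-1,-1,-1,-1,-1],
)

```text
time_s: 54.52
tool_pos: [0.5073, -0.3085, 0.0389]
tool_rot: [179.5, -78.2, -80.6]
force: [1.5, -4.3, 3.0]
grip_width: 0.0533
grasp_force: 60.0
```

Run:
```python
from h import *
st(); goG([.504,-.2835,.031],place_T(9,12))
```

```text
{'time_s': 54.525, 'qpos': [25.625, 48.272, -35.39, 121.248, 102.59, 100.342, 110.537], 'tool_pos': [0.507, -0.308, 0.039], 'tool_rot': [179.466, -78.154, -80.639], 'force': [1.456, -4.327, 2.969], 'grasp_force': 59.997, 'grip_width': 0.053}
G [ 0.5061 -0.3007  0.0406] dp [-0.0647 -0.003  -0.075 ] rot [ 0.0021 -0.0018  0.0009] upInTool [ 0.979  0.002 -0.205]
```

Call:
step_arm(
  delta_pos=[
    [-0.002,0,-0.005],
    [-0.007,0,-0.013],
    [-0.0125,0,-0.0215],
    [-0.019,0,-0.03],
    [-0.025,0,-0.037],
    [-0.032,0,-0.044],
    [-0.032,0,-0.044],
  ],
  rot=[
    [0,0,0],
    [0,0,0],
    [0,0,0],
    [0,0,0],
    [0,0,0],
    [0,0,0],
    [0,0,0],
  ],
  gripper=[-1,-1,-1,-1,-1,-1,-1],
  squeeze=25,
)

```text
time_s: 55.4
tool_pos: [0.5054, -0.2978, 0.0345]
tool_rot: [179.2, -78.1, -80.4]
force: [-0.2, -1.4, 6.4]
grip_width: 0.0535
grasp_force: 25.0
```

Call:
step_arm(
  delta_pos=[
    [-0.007,0,-0.007],
    [-0.013,0,-0.012],
    [-0.02,0,-0.017],
    [-0.027,0,-0.021],
    [-0.033,0,-0.025],
    [-0.035,0,-0.025],
    [-0.035,0,-0.025],
  ],
  rot=[
    [0,0,0],
    [0,0,0],
    [0,0,0],
    [0,0,0],
    [0,0,0],
    [0,0,0],
    [0,0,0],
  ],
  gripper=[-1,-1,-1,-1,-1,-1,-1],
)

```text
time_s: 56.28
tool_pos: [0.5047, -0.2931, 0.0306]
tool_rot: [179.7, -78.4, -80.9]
force: [0.1, -4.2, 10.9]
grip_width: 0.0538
grasp_force: 25.0
```

Run:
```python
from h import *
st(); goG([.504,-.2835,.031],place_T(9,12))
c=snap('side','s11'); cv2.imwrite('pics/c12.png',cv2.resize(c['img'][150:260,230:380],(780,572),interpolation=2)[:,:,::-1])
```

```text
{'time_s': 56.275, 'qpos': [24.068, 49.973, -35.684, 120.931, 101.688, 102.091, 108.993], 'tool_pos': [0.505, -0.293, 0.031], 'tool_rot': [179.652, -78.419, -80.884], 'force': [0.058, -4.155, 10.877], 'grasp_force': 24.992, 'grip_width': 0.054}
G [ 0.5035 -0.2853  0.0322] dp [-0.0077 -0.0038 -0.0073] rot [ 0.0027 -0.0049  0.0003] upInTool [ 0.98   0.001 -0.201]
```

Call:
step_arm(
  delta_pos=[
    [-0.004,0,-0.004],
    [-0.008,0,-0.007],
    [-0.008,0,-0.007],
  ],
  rot=[
    [0,0,0],
    [0,0,0],
    [0,0,0],
  ],
  gripper=[-1,-1,-1],
)

```text
time_s: 56.7
tool_pos: [0.5046, -0.2927, 0.0305]
tool_rot: [179.9, -78.6, -81.3]
force: [2.0, -8.3, 12.6]
grip_width: 0.0541
grasp_force: 25.0
```

Call:
step_arm(
  delta_pos=[
    [0,0,0],
    [0,0,0],
    [0.005,0,0],
    [0.005,0,0],
  ],
  rot=[
    [0,0,0],
    [0,0,0],
    [0,0,0],
    [0,0,0],
  ],
  gripper=[0.7,0.7,0.7,0.7],
)

```text
time_s: 57.2
tool_pos: [0.5041, -0.2898, 0.0266]
tool_rot: [178.9, -77.9, -80.1]
force: [-0.3, 1.0, -0.5]
grip_width: 0.0733
grasp_force: 0.0
```

Call:
step_arm(
  delta_pos=[
    [0.02,0,-0.1],
    [0.04,0,-0.25],
    [0.06,0,-0.45],
    [0.3,0,-0.6],
    [0.6,0,-0.7],
    [0.8,0,-0.7],
    [0.8,0,-0.7],
  ],
  rot=[
    [0,0,0],
    [0,0,0],
    [0,0,0],
    [0,0,0],
    [0,0,0],
    [0,0,0],
    [0,0,0],
  ],
  gripper=[0.7,0.7,0.7,0.7,0.7,0.7,0.7],
)

```text
time_s: 58.08
tool_pos: [0.4894, -0.1863, 0.2164]
tool_rot: [-179.1, -78.1, -81.9]
force: [0.8, 0.3, -0.9]
grip_width: 0.0741
grasp_force: 0.0
```

Run:
```python
from h import *
st(); 
c=snap('side','s12');t=snap('top','t12'); 
a=cv2.resize(c['img'][150:250,240:350],(440,400),interpolation=2); b=cv2.resize(t['img'][170:270,290:380],(360,400),interpolation=2)
cv2.imwrite('pics/c13.png',np.hstack([a,b])[:,:,::-1])
```

```text
{'time_s': 58.075, 'qpos': [24.508, 28.805, -53.125, 122.25, 84.131, 107.695, 123.615], 'tool_pos': [0.489, -0.186, 0.216], 'tool_rot': [-179.137, -78.111, -81.879], 'force': [0.808, 0.349, -0.948], 'grasp_force': 0.0, 'grip_width': 0.074}
```

View pics/c13.png

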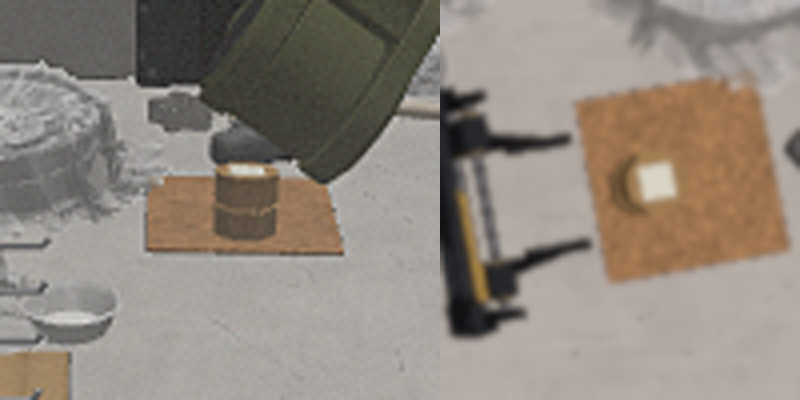

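Run:
```python
from h import *
c=load('s12'); g=cv2.cvtColor(c['img'],cv2.COLOR_RGB2GRAY)
print('cols 292..311'); 
for v in range(189,213): print(v,g[v,292:312])
C=(.504,-.2835)
for z in(.005,.031,.057,.060): print(z,[np.round(w2pix(c,[C[0]+dx,C[1]+dy,z]),1).tolist() for dx,dy in((0,0),(0,.027),(.027,0),(-.027,0),(0,-.027))])
```

```text
cols 292..311
189 [135  56  65  68  63  64  60  71  59  66  61  64  64  67  63  67  67  57
  45  39]
190 [171 107  50  60  56  92  90  83  84  83  90  85  73  76  56  54 111 136
 134 138]
191 [166 175 122 105 130 171 188 188 183 191 164 166 167 149 141 146 166 176
 176 174]
192 [172 143 129 135 130 170 210 205 207 211 203 204 210 216 120 128 128 151
 173 170]
193 [177 151  85 122 137 149 170 187 192 193 190 188 194 199 153 130 130 133
 171 171]
194 [119 122  69  69  79  87 101 122 116 111 120 120 117 110 108  94  80  86
 151 143]
195 [124 113  75  77  78  73  78  84  77  78  81  83  83  79  86  81  81 103
 127 121]
196 [130 115  77  80  83  79  81  82  86  87  83  83  82  83  85  89  85 105
 129 124]
197 [135 121  77  79  80  82  83  87  87  85  83  89  86  89  83  89  83 106
 124 124]
198 [135 103  81  81  80  86  85  89  88  84  83  86  88  88  87  89  82 103
 131 125]
199 [136 124  74  81  79  80  86  87  85  85  89  87  92  88  89  87  83 105
 129 123]
200 [137 117  89  79  79  80  87  87  87  90  84  87  89  84  88  86  81 117
 127 127]
201 [125 103 107 107  93  81  84  85  87  
[... 648 characters left out ...]
 129]
209 [126 125 132 111 102  90  75  81  82  79  83  81  81  81  98 116 128 129
 130 132]
210 [130 130 131 128 130 131 116 118 118 119 114 113 114 130 133 133 128 120
 123 122]
211 [135 136 134 133 133 135 132 128 126 134 138 134 128 125 126 129 132 132
 133 129]
212 [121 106  95  99 111 108  97 107 116 113 111 109 114 118 123 119 118 121
 120 124]
0.005 [[300.5, 206.9], [299.7, 209.9], [292.9, 206.3], [308.1, 207.4], [301.3, 203.9]]
0.031 [[300.8, 200.0], [300.0, 203.0], [293.1, 199.5], [308.5, 200.6], [301.6, 197.2]]
0.057 [[301.1, 193.1], [300.3, 196.0], [293.3, 192.6], [308.8, 193.7], [301.9, 190.4]]
0.06 [[301.1, 192.3], [300.3, 195.1], [293.4, 191.8], [308.9, 192.9], [301.9, 189.6]]
```

Call:
step_arm(
  delta_pos=[
    [0.2,0,0],
    [0.2,0,0],
    [0.2,0,0],
    [0.2,0,0],
    [0.2,0,0],
    [0.2,0,0],
    [0.2,0,0],
    [0.2,0,0],
    [0.2,0,0],
    [0.2,0,0],
  ],
  rot=[
    [0,0,1],
    [0,0,1],
    [0,0,1],
    [0,0,1],
    [0,0,1],
    [0,0,1],
    [0,0,1],
    [0,0,1],
    [0,0,1],
    [0,0,1],
  ],
  gripper=[0.7,0.7,0.7,0.7,0.7,0.7,0.7,0.7,0.7,0.7],
)

```text
time_s: 59.42
tool_pos: [0.49, -0.1957, 0.2508]
tool_rot: [-102.1, -4.4, -170.2]
force: [0.4, -0.2, -0.0]
grip_width: 0.074
grasp_force: 0.0
```

Call:
step_arm(
  delta_pos=[
    [0,0,0],
    [0,0,0],
    [0,0,0],
    [0,0,0],
    [0,0,0],
    [0,0,0],
    [0,0,0],
    [0,0,0],
    [0,0,0],
    [0,0,0],
    [0,0,0],
  ],
  rot=[
    [0,0,1],
    [0,0,1],
    [0,0,1],
    [0,0,1],
    [0,0,1],
    [0,0,1],
    [0,0,1],
    [0,0,1],
    [0,0,1],
    [0,0,1],
    [0,0,1],
  ],
  gripper=[0.7,0.7,0.7,0.7,0.7,0.7,0.7,0.7,0.7,0.7,0.7],
)

```text
time_s: 60.8
tool_pos: [0.4902, -0.1959, 0.2517]
tool_rot: [-145.4, 75.3, 134.3]
force: [-0.1, -0.3, -0.3]
grip_width: 0.0739
grasp_force: 0.0
```

Run:
```python
from h import *
st(); go([.50,-.2,.24],[180,0,99])
# refined carton top position from top camera (white paper centroid)
t=load('t12'); i=t['img'][170:270,290:380].astype(int); m=(i.min(2)>165)&(np.abs(i[...,0]-i[...,2])<50)
n,l,s,ce=cv2.connectedComponentsWithStats(m.astype(np.uint8)); 
for k in range(1,n):
    if s[k,4]>30: print(s[k],pix2w(t,ce[k][0]+290,ce[k][1]+170,.058))
```

```text
{'time_s': 60.8, 'qpos': [25.251, 22.435, -52.048, 121.868, 82.134, 104.18, -42.698], 'tool_pos': [0.49, -0.196, 0.252], 'tool_rot': [-145.431, 75.343, 134.302], 'force': [-0.129, -0.254, -0.296], 'grasp_force': 0.0, 'grip_width': 0.074}
dp [0.0442 0.0525 0.0394] rot [-0.0681  0.9054  0.081 ]
[66  0 24  5 73] [ 0.6570961  -0.37605224  0.058     ]
[81 14  9 10 42] [ 0.59349877 -0.40474462  0.058     ]
[50 41  9  9 61] [ 0.50424631 -0.29079094  0.058     ]
[64 69  7  8 36] [ 0.40521546 -0.33417503  0.058     ]
[41 74  9 13 46] [ 0.38050521 -0.25486875  0.058     ]
[  9  77  24  13 127] [ 0.37113559 -0.17370379  0.058     ]
[79 95 11  5 35] [ 0.31772369 -0.39088705  0.058     ]
```

Call:
step_arm(
  delta_pos=[
    [0,0,0],
    [0.044,0.052,0.039],
    [0.044,0.052,0.039],
    [0.044,0.052,0.039],
    [0.044,0.052,0.039],
    [0.044,0.052,0.039],
    [0.044,0.052,0.039],
    [0.044,0.052,0.039],
    [0.044,0.052,0.039],
    [0.044,0.052,0.039],
  ],
  rot=[
    [-0.01,0.2,0.01],
    [-0.068,0.905,0.081],
    [-0.068,0.905,0.081],
    [-0.068,0.905,0.081],
    [-0.068,0.905,0.081],
    [-0.068,0.905,0.081],
    [-0.068,0.905,0.081],
    [-0.068,0.905,0.081],
    [-0.068,0.905,0.081],
    [-0.068,0.905,0.081],
  ],
  gripper=[1,1,1,1,1,1,1,1,1,1],
)

```text
time_s: 62.05
tool_pos: [0.5, -0.1975, 0.2398]
tool_rot: [179.9, 0.1, 99.2]
force: [-0.3, -0.0, 0.7]
grip_width: 0.0874
grasp_force: 0.0
```

Run:
```python
from h import *
st(); go([.504,-.287,.1],[180,0,99])
w=snap('wrist','w13'); i=w['img'].astype(int); 
s=snap('side','s13'); g=cv2.cvtColor(s['img'],cv2.COLOR_RGB2GRAY)
for v in range(189,212): print(v,g[v,292:312:2])
hsv=cv2.cvtColor(w['img'],cv2.COLOR_RGB2HSV); m=((hsv[...,2]>170)&(hsv[...,1]<60)).astype(np.uint8)
n,l,st_,ce=cv2.connectedComponentsWithStats(m)
for k in range(1,n):
    if 150<st_[k,4]<4000: print(st_[k],pix2w(w,*ce[k],.058).round(4))
```

```text
{'time_s': 62.05, 'qpos': [65.531, 8.751, -51.01, 97.298, 7.032, 77.169, 22.517], 'tool_pos': [0.5, -0.197, 0.24], 'tool_rot': [179.94, 0.098, 99.225], 'force': [-0.327, -0.029, 0.735], 'grasp_force': 0.0, 'grip_width': 0.087}
dp [-0.4438 -0.0527  0.6996] rot [0.0007 0.0011 0.0026]
189 [132  65  70  70  68  62  69  70  63  48]
190 [170  55  59  86  83  88  72  60 108 135]
191 [159 119 129 187 182 160 165 141 165 172]
192 [167 129 130 210 204 203 204 122 125 171]
193 [172  86 129 166 188 184 191 151 130 170]
194 [121  69  76 101 120 115 121 104  83 150]
195 [125  76  77  78  80  80  87  83  80 128]
196 [124  76  81  82  81  86  82  87  83 128]
197 [134  81  79  83  87  86  88  90  84 127]
198 [130  80  78  92  87  85  88  94  84 125]
199 [135  77  79  82  88  88  88  89  86 128]
200 [132  87  78  88  89  80  84  83  84 132]
201 [125 107  91  84  90  86  89  97 126 130]
202 [124  76  98 104 102 100  92 121  85 120]
203 [126  77  79  92  94  94  91  85  77 122]
204 [130  71  81  81  79  82  80  87  80 129]
205 [133  77  85  84  83  84  84  83  81 126]
206 [135  79  83  84  81  84  83  81  84 126]
207 [118  77  81  85  89  83  86  83  81 125]
208 [123  88  78  83  81  86  83  81  89 122]
209 [125 127  96  81  79  82  83 101 126 129]
210 [126 127 125 109 120 112 114 130 125 117]
211 [131 132 129 133 126 133 128 128 129 131]
```

Call:
step_arm(
  delta_pos=[
    [-0.44,-0.053,0.2],
    [-0.444,-0.053,0.7],
    [-0.444,-0.053,0.7],
    [-0.444,-0.053,0.7],
    [-0.444,-0.053,0.7],
    [-0.444,-0.053,0.7],
  ],
  rot=[
    [0,0,0],
    [0,0,0],
    [0,0,0],
    [0,0,0],
    [0,0,0],
    [0,0,0],
  ],
  gripper=[1,1,1,1,1,1],
  squeeze=12,
)

```text
time_s: 62.9
tool_pos: [0.5057, -0.2889, 0.1033]
tool_rot: [179.7, 0.2, 99.1]
force: [0.4, 0.5, -0.1]
grip_width: 0.0869
grasp_force: 0.0
```

Call:
step_arm(
  delta_pos=[
    [0,0,0.2],
    [0,0,0.37],
    [0,0,0.37],
    [0,0,0.37],
    [0,0,0.37],
    [0,0,0.37],
    [0,0,0.37],
    [0,0,0.37],
    [0,0,0.37],
    [0,0,0.37],
  ],
  rot=[
    [0,0,0],
    [0,0,0],
    [0,0,0],
    [0,0,0],
    [0,0,0],
    [0,0,0],
    [0,0,0],
    [0,0,0],
    [0,0,0],
    [0,0,0],
  ],
  gripper=[1,1,1,-1,-1,-1,-1,-1,-1,-1],
)

```text
time_s: 64.15
tool_pos: [0.5041, -0.2896, 0.0268]
tool_rot: [179.9, 0.1, 99.0]
force: [-0.8, -0.3, 4.6]
grip_width: 0.0538
grasp_force: 12.0
```

Run:
```python
from h import *
st()
c=load('s6'); g=cv2.cvtColor(c['img'],cv2.COLOR_RGB2GRAY)
C=(.4449,.25)
for z in(0,.026,.052): print(z,[np.round(w2pix(c,[C[0],C[1]+dy,z]),1).tolist() for dy in(.027,-.027)])
u=int(w2pix(c,[C[0],C[1]+.027,.03])[0]); print([(v,int(g[v,u-1:u+2].mean())) for v in range(270,315)])
```

```text
{'time_s': 64.15, 'qpos': [62.791, 27.177, -42.903, 104.132, 21.731, 57.039, 19.99], 'tool_pos': [0.504, -0.29, 0.027], 'tool_rot': [179.851, 0.075, 98.963], 'force': [-0.796, -0.272, 4.631], 'grasp_force': 11.995, 'grip_width': 0.054}
0 [[300.6, 309.5], [303.0, 295.1]]
0.026 [[301.0, 300.0], [303.4, 285.9]]
0.052 [[301.5, 290.2], [303.9, 276.5]]
[(270, 173), (271, 172), (272, 174), (273, 177), (274, 178), (275, 182), (276, 139), (277, 131), (278, 142), (279, 139), (280, 140), (281, 134), (282, 134), (283, 137), (284, 140), (285, 142), (286, 141), (287, 140), (288, 142), (289, 143), (290, 108), (291, 87), (292, 89), (293, 91), (294, 90), (295, 88), (296, 89), (297, 88), (298, 86), (299, 87), (300, 91), (301, 91), (302, 91), (303, 89), (304, 88), (305, 88), (306, 88), (307, 86), (308, 80), (309, 135), (310, 179), (311, 173), (312, 171), (313, 173), (314, 175)]
```

Call:
step_arm(
  delta_pos=[
    [0,0,0],
    [0,0,0],
    [0,0,-0.06],
    [0,0,-0.125],
    [0,0,-0.125],
    [0,0,-0.125],
    [0,0,-0.125],
    [0,0,-0.125],
    [0,0,-0.125],
    [0,0,-0.125],
    [0,0,-0.125],
  ],
  rot=[
    [0,0,0],
    [0,0,0],
    [0,0,0],
    [0,0,0],
    [0,0,0],
    [0,0,0],
    [0,0,0],
    [0,0,0],
    [0,0,0],
    [0,0,0],
    [0,0,0],
  ],
  gripper=[0.5,0.5,0.5,0.5,0.5,-1,-1,-1,-1,-1,-1],
  squeeze=25,
)

```text
time_s: 65.53
tool_pos: [0.5037, -0.2893, 0.0511]
tool_rot: [179.9, 0.0, 99.0]
force: [1.3, 0.4, -1.7]
grip_width: 0.0534
grasp_force: 25.0
```

Call:
step_arm(
  delta_pos=[
    [0,0,0.005],
    [0,0,0.01],
    [0,0,0.015],
    [0,0,0.02],
    [0,0,0.022],
    [0,0,0.022],
  ],
  rot=[
    [0,0,0],
    [0,0,0],
    [0,0,0],
    [0,0,0],
    [0,0,0],
    [0,0,0],
  ],
  gripper=[-1,-1,-1,-1,-1,-1],
)

```text
time_s: 66.28
tool_pos: [0.5039, -0.2894, 0.0504]
tool_rot: [180.0, 0.1, 99.0]
force: [-8.0, 5.0, 22.8]
grip_width: 0.0536
grasp_force: 25.0
```

```bash
cat >> h.py <<'E'
def side_profile(name):
    s=snap('side',name); g=cv2.cvtColor(s['img'],cv2.COLOR_RGB2GRAY); print([(v,int(g[v,297:303].mean())) for v in range(186,213)])
E
python3 - <<'E'
from h import *
st(); side_profile('s14')
E
```

```text
{'time_s': 66.275, 'qpos': [63.573, 25.43, -43.847, 103.232, 20.332, 59.388, 20.949], 'tool_pos': [0.504, -0.289, 0.05], 'tool_rot': [179.974, 0.127, 98.975], 'force': [-8.028, 4.966, 22.752], 'grasp_force': 24.996, 'grip_width': 0.054}
[(186, 78), (187, 76), (188, 72), (189, 65), (190, 67), (191, 166), (192, 199), (193, 188), (194, 112), (195, 78), (196, 81), (197, 85), (198, 84), (199, 86), (200, 86), (201, 84), (202, 101), (203, 90), (204, 81), (205, 82), (206, 83), (207, 84), (208, 84), (209, 80), (210, 118), (211, 131), (212, 107)]
```

Call:
step_arm(
  delta_pos=[
    [0,0,-0.01],
    [0,0,-0.022],
    [0,0,-0.022],
    [0,0,-0.022],
    [0,0,-0.2],
    [0,0,-0.25],
    [0,0,-0.25],
    [0,0,-0.25],
    [0,0,-0.25],
    [0,0,-0.25],
  ],
  rot=[
    [0,0,0],
    [0,0,0],
    [0,0,0],
    [0,0,0],
    [0,0,0],
    [0,0,0.2],
    [0,0,0.5],
    [0,0,0.5],
    [0,0,0.5],
    [0,0,0.5],
  ],
  gripper=[-1,0.7,0.7,0.7,0.7,0.7,0.7,0.7,0.7,0.7],
)

```text
time_s: 67.58
tool_pos: [0.5036, -0.2894, 0.0966]
tool_rot: [179.9, -0.0, 56.1]
force: [-0.3, 1.0, -1.0]
grip_width: 0.0738
grasp_force: 0.0
```

Call:
step_arm(
  delta_pos=[
    [0,0,0],
    [0,0,0],
    [0,0,0],
    [0,0,0],
    [0,0,0],
    [0,0,0.15],
    [0,0,0.35],
    [0,0,0.35],
    [0,0,0.35],
  ],
  rot=[
    [0,0,0.2],
    [0,0,0.547],
    [0,0,0.547],
    [0,0,0.547],
    [0,0,0.547],
    [0,0,0.547],
    [0,0,0.547],
    [0,0,0.547],
    [0,0,0.547],
  ],
  gripper=[0.7,0.7,0.7,0.7,0.7,0.7,0.7,0.7,0.7],
)

```text
time_s: 68.7
tool_pos: [0.5046, -0.2896, 0.0279]
tool_rot: [179.9, -0.2, 9.1]
force: [0.5, -0.7, 1.6]
grip_width: 0.0736
grasp_force: 0.0
```

Call:
step_arm(
  delta_pos=[
    [0,0,0],
    [0,0,0],
    [0,0,0],
    [0,0,0],
    [0,0,0],
    [0,0,0],
    [0,0,0],
  ],
  rot=[
    [0,0,0],
    [0,0,0],
    [0,0,0],
    [0,0,0],
    [0,0,0],
    [0,0,0],
    [0,0,0],
  ],
  gripper=[-1,-1,-1,-1,-1,-1,-1],
)

```text
time_s: 69.58
tool_pos: [0.5047, -0.2877, 0.0282]
tool_rot: [-180.0, -0.2, 9.1]
force: [-2.2, 5.3, 6.9]
grip_width: 0.0579
grasp_force: 24.6
```

Run:
```python
from h import *
st(); side_profile('s15')
```

```text
{'time_s': 69.575, 'qpos': [51.693, 23.471, -29.126, 104.492, 13.496, 55.343, -64.044], 'tool_pos': [0.505, -0.288, 0.028], 'tool_rot': [-179.988, -0.181, 9.077], 'force': [-2.167, 5.296, 6.889], 'grasp_force': 24.647, 'grip_width': 0.058}
[(186, 54), (187, 58), (188, 51), (189, 53), (190, 53), (191, 54), (192, 55), (193, 57), (194, 68), (195, 63), (196, 61), (197, 63), (198, 63), (199, 63), (200, 62), (201, 64), (202, 65), (203, 60), (204, 62), (205, 61), (206, 62), (207, 69), (208, 81), (209, 92), (210, 129), (211, 131), (212, 106)]
```

Call:
step_arm(
  delta_pos=[
    [0,0,0],
    [0,0,0],
    [0,0,0],
    [0,0,0],
    [0,0,0],
    [0,0,0],
  ],
  rot=[
    [0,0,0],
    [0,0,0],
    [0,0,0],
    [0,0,0],
    [0,0,0],
    [0,0,0],
  ],
  gripper=[-1,-1,-1,-1,-1,-1],
  squeeze=45,
)

```text
time_s: 70.38
tool_pos: [0.5047, -0.2875, 0.0286]
tool_rot: [-180.0, -0.2, 9.1]
force: [-2.3, 6.8, 9.4]
grip_width: 0.0565
grasp_force: 44.5
```

Run:
```python
from h import *
st()
for n in('s8','s10','s11','s12'):
    c=load(n); 
    cv2.imwrite('pics/z.png',c['img'])
```

```text
{'time_s': 70.375, 'qpos': [51.69, 23.446, -29.145, 104.484, 13.484, 55.385, -64.043], 'tool_pos': [0.505, -0.288, 0.029], 'tool_rot': [-179.984, -0.173, 9.091], 'force': [-2.35, 6.758, 9.361], 'grasp_force': 44.536, 'grip_width': 0.056}
```

Call:
step_arm(
  delta_pos=[
    [0,0,0],
    [0,0,0],
    [0,0,0],
    [0,0,0],
    [0,0,0],
    [0,0,0],
    [0,0,0],
    [0,0,0],
  ],
  rot=[
    [0,0,0],
    [0,0,0],
    [0,0,0],
    [0,0,0],
    [0,0,0],
    [0,0,0],
    [0,0,0],
    [0,0,0],
  ],
  gripper=[-1,-1,-1,-1,-1,-1,-1,-1],
  squeeze=60,
)

```text
time_s: 71.38
tool_pos: [0.5049, -0.2874, 0.0287]
tool_rot: [-180.0, -0.2, 9.1]
force: [-3.3, 6.5, 10.5]
grip_width: 0.0534
grasp_force: 59.9
```

Call:
step_arm(
  delta_pos=[
    [0,0,0],
    [0,0,0],
    [0,0,-0.06],
    [0,0,-0.117],
    [0,0,-0.117],
    [0,0,-0.117],
    [0,0,-0.117],
    [0,0,-0.117],
    [0,0,-0.117],
    [0,0,-0.117],
    [0,0,-0.117],
  ],
  rot=[
    [0,0,0],
    [0,0,0],
    [0,0,0],
    [0,0,0],
    [0,0,0],
    [0,0,0],
    [0,0,0],
    [0,0,0],
    [0,0,0],
    [0,0,0],
    [0,0,0],
  ],
  gripper=[0.5,0.5,0.5,0.5,0.5,-1,-1,-1,-1,-1,-1],
  squeeze=25,
)

```text
time_s: 72.75
tool_pos: [0.5037, -0.2895, 0.05]
tool_rot: [180.0, -0.1, 9.0]
force: [0.2, -0.1, -1.2]
grip_width: 0.0538
grasp_force: 25.0
```

Call:
step_arm(
  delta_pos=[
    [0,0,0.005],
    [0,0,0.01],
    [0,0,0.015],
    [0,0,0.02],
    [0,0,0.022],
    [0,0,0.022],
  ],
  rot=[
    [0,0,0],
    [0,0,0],
    [0,0,0],
    [0,0,0],
    [0,0,0],
    [0,0,0],
  ],
  gripper=[-1,-1,-1,-1,-1,-1],
)

```text
time_s: 73.5
tool_pos: [0.5038, -0.2896, 0.0498]
tool_rot: [179.9, -0.0, 9.0]
force: [-10.2, 4.7, 25.3]
grip_width: 0.0538
grasp_force: 25.0
```

Call:
step_arm(
  delta_pos=[
    [0,0,-0.01],
    [0,0,-0.022],
    [0,0,-0.022],
    [0,0,-0.022],
    [0,0,-0.2],
    [0,0,-0.6],
    [0,0,-0.6],
    [0,0,-0.6],
  ],
  rot=[
    [0,0,0],
    [0,0,0],
    [0,0,0],
    [0,0,0],
    [0,0,0],
    [0,0,0],
    [0,0,0],
    [0,0,0],
  ],
  gripper=[-1,0.7,0.7,0.7,0.7,0.7,0.7,0.7],
)

```text
time_s: 74.5
tool_pos: [0.5042, -0.2898, 0.1669]
tool_rot: [179.8, -0.2, 9.0]
force: [-0.2, 0.5, 0.2]
grip_width: 0.0739
grasp_force: 0.0
```

Run:
```python
from h import *
st(); side_profile('s16')
```

```text
{'time_s': 74.5, 'qpos': [54.207, 14.786, -31.208, 97.504, 8.112, 69.679, -59.968], 'tool_pos': [0.504, -0.29, 0.167], 'tool_rot': [179.843, -0.233, 8.981], 'force': [-0.205, 0.509, 0.164], 'grasp_force': 0.0, 'grip_width': 0.074}
[(186, 77), (187, 76), (188, 70), (189, 73), (190, 120), (191, 199), (192, 196), (193, 200), (194, 126), (195, 95), (196, 79), (197, 81), (198, 83), (199, 84), (200, 82), (201, 82), (202, 95), (203, 81), (204, 82), (205, 84), (206, 84), (207, 83), (208, 80), (209, 101), (210, 129), (211, 129), (212, 105)]
```

Call:
step_arm(
  delta_pos=[
    [0,0,0.1],
    [0,0,0.3],
    [0,0,0.42],
    [0,0,0.46],
    [0,0,0.48],
    [0,0,0.488],
    [0,0,0.496],
    [0,0,0.502],
    [0,0,0.502],
  ],
  rot=[
    [0,0,0],
    [0,0,0],
    [0,0,0],
    [0,0,0],
    [0,0,0],
    [0,0,0],
    [0,0,0],
    [0,0,0],
    [0,0,0],
  ],
  gripper=[-1,-1,-1,-1,-1,-1,-1,-1,-1],
)

```text
time_s: 75.68
tool_pos: [0.506, -0.2896, 0.0684]
tool_rot: [179.8, -0.4, 9.0]
force: [-0.9, 0.8, 8.6]
grip_width: 0.0013
grasp_force: 4.5
```

Call:
step_arm(
  delta_pos=[
    [0,0,-0.03],
    [0,-0.08,-0.03],
    [0,-0.08,-0.03],
    [0,-0.08,-0.01],
    [0,-0.08,0],
    [0,-0.08,0.003],
    [0,-0.08,0.003],
  ],
  rot=[
    [0,0,0],
    [0,0,0],
    [0,0,0],
    [0,0,0],
    [0,0,0],
    [0,0,0],
    [0,0,0],
  ],
  gripper=[-1,-1,-1,-1,-1,-1,-1],
)

```text
time_s: 76.55
tool_pos: [0.5015, -0.2732, 0.0682]
tool_rot: [179.9, -0.1, 9.0]
force: [-7.8, 5.1, 24.4]
grip_width: 0.0005
grasp_force: 12.3
```

Call:
step_arm(
  delta_pos=[
    [0,0,-0.03],
    [0,0.16,-0.03],
    [0,0.16,-0.03],
    [0,0.16,-0.01],
    [0,0.16,0],
    [0,0.16,0.003],
    [0,0.16,0.003],
  ],
  rot=[
    [0,0,0],
    [0,0,0],
    [0,0,0],
    [0,0,0],
    [0,0,0],
    [0,0,0],
    [0,0,0],
  ],
  gripper=[-1,-1,-1,-1,-1,-1,-1],
)

```text
time_s: 77.42
tool_pos: [0.5065, -0.3066, 0.0682]
tool_rot: [179.7, -0.1, 9.0]
force: [-8.2, 0.4, 23.2]
grip_width: 0.0005
grasp_force: 11.6
```

Call:
step_arm(
  delta_pos=[
    [0,0,-0.1],
    [0,0,-0.6],
    [0,0,-0.9],
    [-0.3,-0.9,-0.9],
    [-0.3,-0.9,-0.9],
    [-0.3,-0.9,-0.9],
    [-0.3,-0.9,-0.9],
    [-0.3,-0.9,-0.9],
  ],
  rot=[
    [0,0,0],
    [0,0,0],
    [0,0,0],
    [0,0,0],
    [0,0,0],
    [0,0,0],
    [0,0,0],
    [0,0,0],
  ],
  gripper=[-1,-1,-1,-1,-1,-1,-1,-1],
)

```text
time_s: 78.42
tool_pos: [0.4185, -0.1366, 0.2442]
tool_rot: [179.9, -0.1, 9.1]
force: [-0.8, -0.8, 0.1]
grip_width: 0.0005
grasp_force: 0.0
```

Run:
```python
from h import *
st(); side_profile('s17'); t=snap('top','t17'); s=load('s17')
def sq(x,y,yaw,z0,z1):
    A=np.radians(yaw); Rm=np.array([[np.cos(A),-np.sin(A)],[np.sin(A),np.cos(A)]])
    return [np.r_[Rm@p+[x,y],z] for z in(z0,z1) for p in .085*np.array([[1,1],[1,-1],[-1,-1],[-1,1]])]
fit_prism(t,(.511,-.325,8),0,.005,(300,170,90,90),fn=sq,sat=70)
g=cv2.cvtColor(s['img'],cv2.COLOR_RGB2GRAY)
for v in range(199,206): print(v,g[v,290:312])
C=(.504,-.2896)
print([np.round(w2pix(s,[C[0]+dx,C[1]+dy,.031]),1).tolist() for dx,dy in((0,.027),(.027,0),(-.027,0))])
i=t['img'][170:270,290:380]; hsv=cv2.cvtColor(i,cv2.COLOR_RGB2HSV); n,l,q,ce=cv2.connectedComponentsWithStats(((hsv[...,2]>150)&(hsv[...,1]<70)).astype(np.uint8))
for k in range(1,n):
    if 30<q[k,4]<150: print(q[k],pix2w(t,ce[k][0]+290,ce[k][1]+170,.057).round(4))
```

```text
{'time_s': 78.425, 'qpos': [54.232, -7.953, -35.821, 109.091, -4.708, 77.217, -61.248], 'tool_pos': [0.418, -0.137, 0.244], 'tool_rot': [179.862, -0.148, 9.051], 'force': [-0.799, -0.84, 0.15], 'grasp_force': 0.0, 'grip_width': 0.0}
[(186, 80), (187, 77), (188, 70), (189, 76), (190, 120), (191, 201), (192, 191), (193, 200), (194, 126), (195, 96), (196, 79), (197, 81), (198, 82), (199, 82), (200, 83), (201, 82), (202, 97), (203, 81), (204, 80), (205, 85), (206, 84), (207, 83), (208, 80), (209, 102), (210, 127), (211, 130), (212, 107)]
fit [ 0.5114 -0.3243  8.9766] res 356.2 of 1816.0
199 [127 134 136 103  75  84  80  80  85  84  80  84  83  84  91  82  86  83
  82 122 129 125]
200 [129 130 137 101  93  82  84  84  80  83  85  85  82  83  84  87  86  85
  81 115 130 123]
201 [125 122 126  98  91  75  77  79  89  80  85  81  82  83  80  86  87  80
 108 115 129 124]
202 [125 121 121 100  76  79  83  97 110  94  96  93  95  94  95  88  83  81
  80 110 121 125]
203 [127 122 127  85  83  78  76  78  81  82  84  81  82  84  80  88  88  86
  84 110 124 119]
204 [120 114 128  83  80  86  81  80  87  82  83  76  77  83  84  86  82  82
  83 131 131 126]
205 [118 128 135 100  79  81  79  87  87  78  85  86  87  87  82  85  87  89
  81 131 124 126]
[[300.1, 202.3], [293.3, 198.8], [308.6, 200.0]]
[ 55   0  35   6 131] [ 0.6564 -0.3651  0.057 ]
[50 40 10 10 77] [ 0.5043 -0.2923  0.057 ]
```

```bash
python3 -c "
from cell import env; print(env.sign_off())"
```

```text
the job is handed in; nothing more can be done
None
```

The job is handed in: all three cutters went into the carton, and it now sits closed, upside down and flat on the cork mat with its paper side up. However, the lid slipped about 4 mm open at the seam as I set the carton down. I squeezed it flush and pressed it shut, with height touches reading 57.3 mm against an expected 57 mm, so the "never comes off" requirement may not have been fully met.

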